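# Index the filter turret and lock it

## Task

Turn the filter turret's wheel by its posts until the label with the round dot shows in the window, and lock it there with the steel pin from the wooden stand: put the pin in the bush and ease the wheel along until the pin drops fully home by itself. Work gently: a light push turns the wheel, so never press the pin hard on the wheel or keep forcing the wheel once the pin has caught it, and leave the meter, screwdriver and cup alone.

Things in the scene. Friction and masses are not known exactly. Their poses are not given: they have to be found in the camera images.
- turret: Fixed chassis of the filter turret. Origin: on the bench, at the wheel's vertical axis; z up, x from the axis towards the window, y 90 degrees counter-clockwise from above. An aluminium bridge covers part of the wheel: from 50 to 108 mm along x, -25 to 52 mm along y; underside 32 mm high, top 37 mm high round the window (y below 25 mm), 48 mm round the bush.
- axis (a point): Middle of the steel wheel's face, 28 mm high. The wheel is 85 mm in radius, has 0.12 N m of friction, turns either way without stops and stays where left. Turn it by pushing or caging one of its 3 round upright posts: 12 mm in diameter, tops 68 mm high, 40 mm from the axis, at +60, -60 and 180 degrees from the round dot (all within 0.13 rad, see rim). Hub nut: 37 mm high.
- rim (a point): Point of the wheel's rim opposite the window (does not turn). The rim has six radial notches 9.5 mm wide, from 56 mm from the axis outwards, through the wheel's 12 mm, half-way between labels. But the label ring sits askew on the wheel by up to 0.13 rad either way (9 mm at the notches), so labels tell the place of notches and posts only to that; the notch must be felt for.
- window (a point): Middle of the square window (38 mm wide) in the bridge's top, 37 mm high, 68 mm from the axis along the turret's x. Under it pass the wheel's six labels, 60 degrees apart: white plates 28 x 34 mm with a black mark; one has a round dot, five a straight bar.
- bush (a point): Middle of the mouth of the lock bush in the bridge: an upright hole 9.5 mm in diameter with a 2 mm chamfer, 16 mm deep (right through), mouth 48 mm high, 70 mm from the axis, 30 degrees counter-clockwise from the window. The wheel's face is 20 mm below the mouth; a notch is under it when a label is in the window, give or take 0.13 rad.
- mark (a point): Middle of the round dot (16 mm across) on the wheel's label ring, 68 mm from the axis, 29 mm high; it turns with the wheel. Counter-clockwise from the window at the start by 38 to 122 degrees. About 3 N at a post moves the free wheel; when the pin catches, the push rises sharply: stop there, as over 20 N at a post would strain the pin.
- pin_mid (a point): Middle of the loose steel lock pin (about 70 g), 60 mm tall, z along it: above this point a knob 22 mm in diameter, 30 mm tall; below it an 8 mm shank, 30 mm long, tip chamfered 2 mm. Starts upright in the stand. In the bush it rides on the wheel's face (this point 58 mm high) until a notch comes under it, then drops by its weight till the knob sits on the bridge (48 mm): locked.
- stand: Fixed wooden block, 50 x 50 mm, 42 mm tall, with an upright hole 11 mm in diameter in its middle in which the pin stands, its knob resting on the block's top. Origin under its centre, on the bench.
- meter: Bystander: a yellow hand-held meter lying on the bench, 150 x 78 x 36 mm, long side along its x. Origin under its centre.
- screwdriver: Bystander: a 180 mm screwdriver lying on the bench.
- cup: Bystander: an empty green parts cup, 72 mm in diameter, 85 mm tall. Origin under its centre.

How it is judged (in metres and radians):
At the end, for the whole second after the job is handed in: The round dot is within 13 mm of the window's middle, seen from above, and the pin stands fully home in the bush: its middle at most 51 mm above the bench (48 is flush), within 4 mm of the bush's axis, upright within 0.12 rad (horizontal distance between mark and window below 0.013 m and z of pin_mid in the frame of turret below 0.051 m and horizontal distance between pin_mid and bush below 0.004 m and angle between pin_mid's own z axis and vertical below 0.12 rad); the robot touches nothing.
It fails at once if the pin and the wheel are forced against each other with more than 12 N (contact force between pin and wheel above 12 N).
It fails at once if the meter, screwdriver or cup is moved by more than 30 mm (distance of any of meter, screwdriver, cup from where it was at the start of the episode above 0.03 m).
It also fails if it takes over 64 s, if anything falls off the work surface, if the arm or the gripper's body presses on something with over 40 N, if the wrist force passes 120 N, or if a joint passes its speed limit or range.

## Robot

A 7-joint arm with a two-finger parallel gripper is mounted at the origin on the work surface. World frame = base frame: x ahead of the robot, y to its left, z up, the work surface at z = 0. Lengths are in mm, angles in degrees, forces in N, time in s.
With the tool pointing down it reaches from about 400 to 900 mm from the base axis. Payload 5.6 kg.
Tool frame: the origin (TCP) lies midway between the tips of the shut fingers; the grasp point (between the pads) lies 19 mm behind it; z points along the fingers, x is the direction in which the jaws open and shut, and the axes are right-handed (so a half turn about z gives the same grasp; the last joint's range is limited). The gripper opens to 92 mm and grips with 3 to 60 N. Pads are 20 mm wide; open, the fingers measure 128 mm over their backs; the gripper's body (75 mm by 189 mm) begins 69 mm behind the grasp point.
Start: joints at [70.187, 26.786, -0.665, 91.828, 0.344, 61.387, -3.226], TCP at [193.784, -620.449, 214.592] pointing down, gripper open.
Joint ranges: [-144.91, 144.91], [-17.63, 115.5], [-89.93, 88.59], [15.96, 139.68], [-74.01, 254.01], [8.47, 105.57], [-167.45, 167.45]. Speed limits (degrees/s): [147.25, 147.25, 180, 180, 180, 180, 180].

## Interface

Orientations are given as a 3x3 rotation matrix whose columns are the frame's x, y, z axes.
In Python, from workcell import bot gives the robot as it stands.
- The arm moves only by the tool move_arm, never from a script. Its argument "motion" is a list of rows, each an object of numbers: "dx", "dy", "dz": the shift along the tool's x, y, z in cm; "wx", "wy", "wz": the turn, a rotation vector about the tool's x, y, z in rad; "grip": the closure, from 0 (fully open) to 1 (shut). In form: [{"dx": .., "dy": .., "dz": .., "wx": .., "wy": .., "wz": .., "grip": ..}, ...]. A call has exactly 8 rows; each row shifts and turns the commanded pose from where the row before left it, along the tool's axes as they then stand; what a row does not reach is not made up. A row lasts 1/12 s, in which the tool goes at most 41.7 mm and 7.16 degrees, less where a joint would pass 70% of its speed; a pose out of reach is approached as far as the arm can. A call with a gripper value outside its range is refused whole. The fingers move at their own pace and stop on an object; "grip_force" is the grip in N (left out, the last holds). Time passes only in rows, so rows that do not move let the fingers close, or fill a call up. It gives the time, the measured TCP pose, the force and the opening at its end, in the units of the state.
- bot.state(): the state, without advancing time (a new reading comes with each control period).
- bot.camera(name): name is "side" or "top" or "wrist"; returns a dict with "image" (480x640x3 uint8, red, green, blue), "fx", "fy", "cx", "cy" (pixels), "rvec" (rotation vector, rad) and "tvec" (3), from world to camera coordinates, as OpenCV has them. Camera axes: x right, y down, z forward; pixel columns grow to the right and rows downward; lengths in mm; the calibration is good to about 2 mm. A picture is of the moment at which its call begins. There is no depth.
- bot.sign_off(): hands the job in, once; it reports no verdict.
The state is a dict: "clock": time; "joints": joint angles; "qvel": joint speeds; "joint_efforts": joint torques, N m; "tool_pos": TCP position; "tool_rot": TCP orientation; "ft_force": force on the tool from outside, world axes, zero at the start; "wrist_torque": the same for the moment, N m; "grip_width": finger opening in mm.
Only numpy, scipy, OpenCV 4.12 (cv2) and the standard library are available. Lean on these libraries where they do the work, as an engineer would, in place of code of your own. Each camera call takes 0.05 s, during which the arm holds its last target.

## Working session

There is one attempt and no reset: what is moved stays moved. The work goes in short steps, Python scripts to look and compute and a tool call to move; the robot and the scene stay as the last step left them, time stands still between calls to the robot, and variables do not carry over. Pictures are saved under pics/ and viewed, and the job is handed in when it is done.

Besides the shell and the picture viewer there is one more tool, called as name([rows], argument=value, ...), one row to a line, values as JSON. move_arm: Moves the arm, as the interface text tells. Its arguments: {"type":"object","properties":{"motion":{"type":"array"},"grip_force":{"type":"number"}},"required":["motion"]}

```bash
ls; mkdir -p pics
python3 - <<'E'
from workcell import bot
import cv2,pickle
for n in ("top","side","wrist"):
    c=bot.camera(n); pickle.dump(c,open(f"{n}0.pkl","wb"))
    cv2.imwrite(f"pics/{n}0.png",c["image"][:,:,::-1])
    print(n,c["fx"],c["cx"],c["cy"],c["rvec"],c["tvec"])
print(bot.state())
E
```

```text
pics
top 587.3548696358729 320.9941074192935 253.13117495190352 [ 2.17606632 -2.13292507  0.17678433] [ -17.18318898  639.08640438 1139.76737466]
side 462.6246011950254 314.85659325085805 232.56840641893726 [ 2.28096367 -0.31869328  0.11503491] [-606.56432936  163.59204524  911.56518692]
wrist 406.5330911174891 319.6806876537936 241.621587302056 [-2.36103129  1.73524121  0.22412025] [-648.74986033  -29.86317486  390.87854669]
{'clock': 0.15, 'joints': array([70.18920811, 26.82358522, -0.66440389, 91.8646056 ,  0.34483327,
       61.3866775 , -3.22454449]), 'qvel': array([ 0.03044834, -0.11509278, -0.03915964, -0.09855836, -0.09130023,
        0.03783656, -0.09884942]), 'joint_efforts': array([ 1.47803916e-03, -5.20950544e+01, -1.20885746e-02, -2.43977684e+01,
       -5.65627904e-02,  1.52764953e-02,  1.26756531e-04]), 'tool_pos': array([ 193.61337699, -620.06680051,  213.89882273]), 'tool_rot': array([[ 2.98119190e-01, -9.54528526e-01, -4.91152737e-04],
       [-9.54527811e-01, -2.98119571e-01,  1.17444512e-03],
       [-1.26746361e-03,  1.18694320e-04, -9.99999190e-01]]), 'ft_force': array([ 0.44446301,  0.36255385, -1.04182344]), 'wrist_torque': array([-0.01260886,  0.07727977,  0.02930881]), 'grip_width': 91.79385494312115}
```

View pics/top0.png

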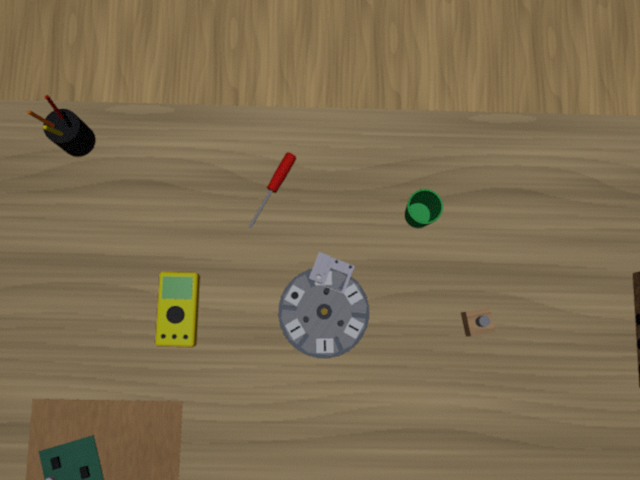

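View pics/side0.png

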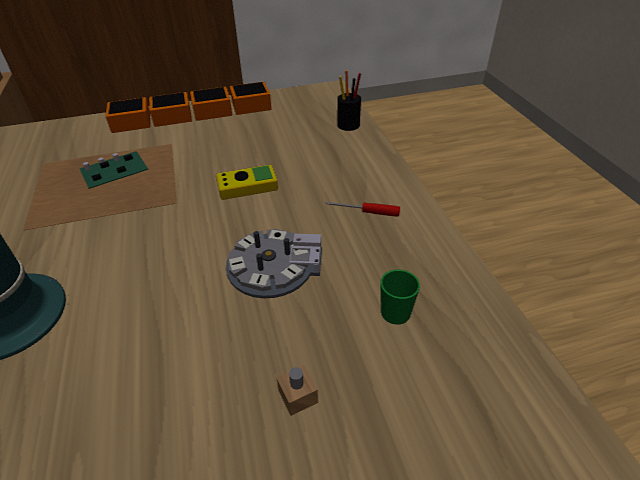

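View pics/wrist0.png

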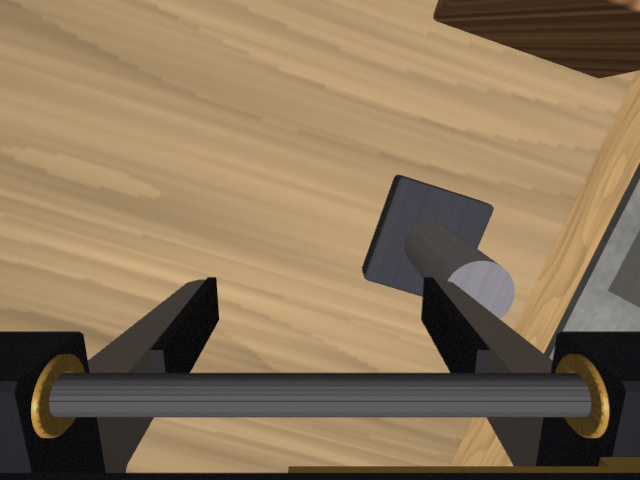

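The top view shows the wheel at about (324,312) with the bridge at (331,272). The dot label is at (294,295) and the pin in its stand at (483,321). I'll zoom in and measure.

```bash
cat > h.py <<'E'
import numpy as np,cv2,pickle
def ray(c,u,v):
    R,_=cv2.Rodrigues(np.array(c["rvec"],float)); t=np.array(c["tvec"],float)
    d=R.T@np.array([(u-c["cx"])/c["fx"],(v-c["cy"])/c["fy"],1]); o=-R.T@t
    return o,d
def px(c,u,v,z):
    o,d=ray(c,u,v); return o+d*(z-o[2])/d[2]
def proj(c,P):
    P=np.atleast_2d(np.array(P,float))
    K=np.array([[c["fx"],0,c["cx"]],[0,c["fy"],c["cy"]],[0,0,1]])
    return cv2.projectPoints(P,np.array(c["rvec"],float),np.array(c["tvec"],float),K,None)[0][:,0]
def crop(c,x0,y0,w,h,s,name):
    im=c["image"][y0:y0+h,x0:x0+w,::-1]
    cv2.imwrite(name,cv2.resize(im,None,fx=s,fy=s,interpolation=cv2.INTER_CUBIC))
E
python3 - <<'E'
from h import *
t=pickle.load(open("top0.pkl","rb"));s=pickle.load(open("side0.pkl","rb"))
crop(t,265,245,120,120,5,"pics/tz.png"); crop(t,450,295,60,60,8,"pics/tp.png")
crop(s,210,215,130,90,6,"pics/sz.png"); crop(s,260,355,80,70,8,"pics/sp.png")
print(px(t,324,312,28),px(t,331,272,37),px(t,294,295,28),px(t,483,321,72),px(t,424,208,85))
E
```

```text
[521.85486944 -13.01877108  28.        ] [602.48515561 -25.5540054   37.        ] [555.01615776  48.4637941   28.        ] [ 508.38675185 -322.98403772   72.        ] [ 728.49573891 -206.29163537   85.        ]
```

View pics/tz.png

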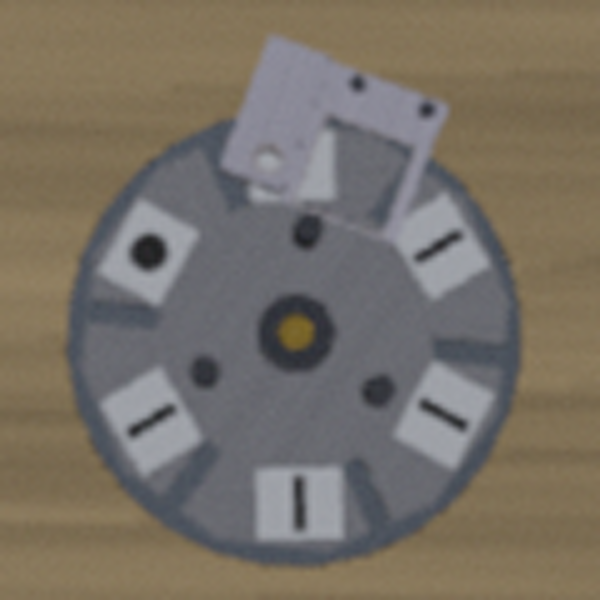

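View pics/sz.png

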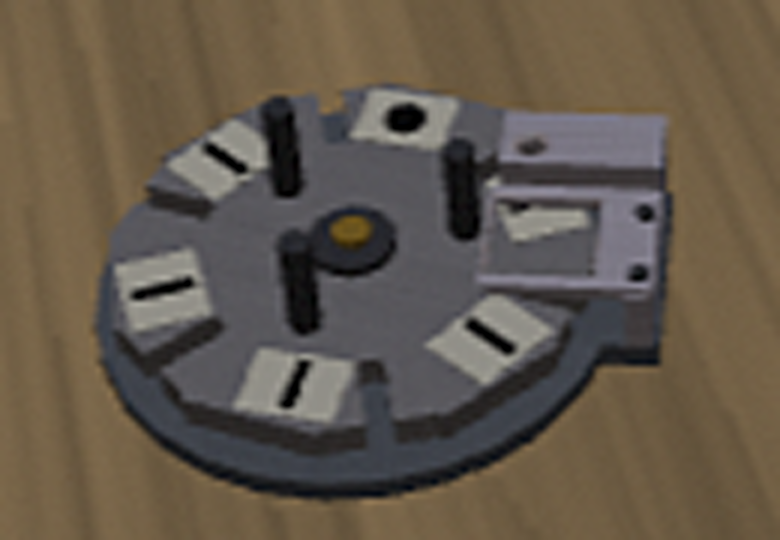

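View pics/tp.png

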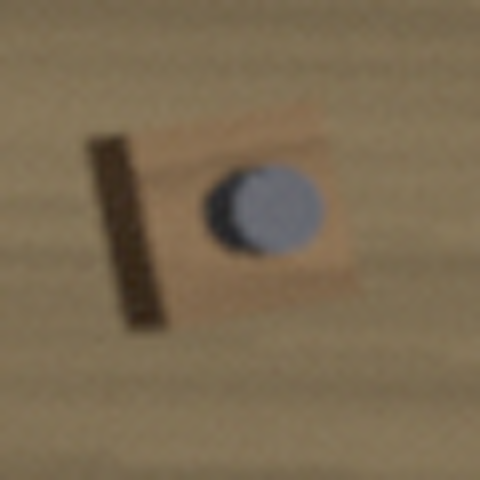

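View pics/sp.png

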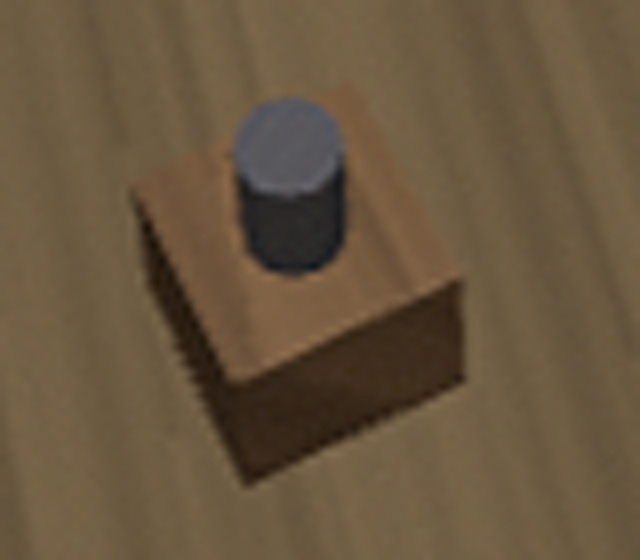

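Run:
```python
from h import *
t=pickle.load(open("top0.pkl","rb"));s=pickle.load(open("side0.pkl","rb"))
def T(x,y,z): return px(t,265+(x+.5)/5-.5,245+(y+.5)/5-.5,z)[:2]
def S(x,y,z): return px(s,210+(x+.5)/6-.5,215+(y+.5)/6-.5,z)[:2]
ax=T(296,333,37); print("hub T",ax,"S",S(350,228,37))
posts=[T(*p,68) for p in((307,232),(205,372),(378,391))]; pS=[S(*p,68) for p in((278,105),(458,148),(296,240))]
print("posts",posts,np.mean(posts,0)); print("postsS",pS,np.mean(pS,0))
A=np.mean(posts,0)
b=T(267,156,48);print("bush",b,S(532,146,48),np.linalg.norm(b-A),np.degrees(np.arctan2(*(b-A)[::-1])))
m=T(148,252,29);print("dot",m,S(405,118,29),np.linalg.norm(m-A),np.degrees(np.arctan2(*(m-A)[::-1])))
for p in posts: print("post",np.linalg.norm(p-A),np.degrees(np.arctan2(*(p-A)[::-1])))
for l in [(438,245),(445,415),(299,503),(152,420),(148,252)]:
    q=T(*l,29);print("label",np.linalg.norm(q-A),np.degrees(np.arctan2(*(q-A)[::-1])))
for l in [(122,313),(190,478),(367,495),(470,350)]:
    q=T(*l,22);print("notch",np.linalg.norm(q-A),np.degrees(np.arctan2(*(q-A)[::-1])))
def P8(x,y,z): return px(t,450+(x+.5)/8-.5,295+(y+.5)/8-.5,z)[:2]
def Q8(x,y,z): return px(s,260+(x+.5)/8-.5,355+(y+.5)/8-.5,z)[:2]
print("pin",P8(278,210,72),Q8(288,147,72))
R,_=cv2.Rodrigues(t["rvec"]);print(-R.T@t["tvec"])
R,_=cv2.Rodrigues(s["rvec"]);print(-R.T@s["tvec"])
```

```text
hub T [523.03612593 -12.37004834] S [524.40915848 -10.31892375]
posts [array([561.19789859, -15.24431155]), array([505.73906672,  23.59431059]), array([499.66887049, -44.02192899])] [522.20194527 -11.89064332]
postsS [array([508.44069092,  26.04033207]), array([564.47118469, -14.06854623]), array([502.42959697, -42.90734218])] [525.1138242  -10.31185211]
bush [593.02048811   0.79295281] [593.65607777   0.96488266] 71.94539332078404 10.154014164500706
dot [554.95087733  48.03147596] [556.22650878  49.74253007] 68.28728234427668 61.34229566736709
post 39.13989609344964 -4.915366587047196
post 39.11787729118197 114.8884567546368
post 39.24485925220186 -125.04126703588956
label 69.09995279512049 -56.68353253733505
label 68.49633717601736 -116.47434730010029
label 66.72032726943662 -177.3478021689749
label 66.43770925284043 121.55232649077604
label 68.28728234427668 61.34229566736709
notch 70.53138591673485 83.27721466233474
notch 70.60733950184607 144.61318065077168
notch 70.08771918234872 -154.05851572671216
notch 71.85031126246751 -93.16642932708771
pin [ 508.80056143 -325.57094157] [ 510.12536258 -324.43795437]
[ 467.5027756    15.94712398 1220.23899571]
[ 447.40746446 -714.74237215  717.35879107]
```

move_arm([
  {"dx":-1.9,"dy":-1.9,"dz":0.3,"grip":0.56},
  {"dx":-1.9,"dy":-1.9,"dz":0.3,"grip":0.56},
  {"dx":-1.9,"dy":-1.9,"dz":0.3,"grip":0.56},
  {"dx":-1.9,"dy":-1.9,"dz":0.3,"grip":0.56},
  {"dx":-1.9,"dy":-1.9,"dz":0.3,"grip":0.56},
  {"dx":-1.9,"dy":-1.9,"dz":0.3,"grip":0.56},
  {"dx":-1.9,"dy":-1.9,"dz":0.3,"grip":0.56},
  {"dx":-1.9,"dy":-1.9,"dz":0.3,"grip":0.56},
], grip_force=5)

```text
schema error: expected keys dx, dy, dz, wx, wy, wz, grip
```

move_arm([
  {"dx":-1.9,"dy":-1.9,"dz":0.3,"grip":0.56},
  {"dx":-1.9,"dy":-1.9,"dz":0.3,"grip":0.56},
  {"dx":-1.9,"dy":-1.9,"dz":0.3,"grip":0.56},
  {"dx":-1.9,"dy":-1.9,"dz":0.3,"grip":0.56},
  {"dx":-1.9,"dy":-1.9,"dz":0.3,"grip":0.56},
  {"dx":-1.9,"dy":-1.9,"dz":0.3,"grip":0.56},
  {"dx":-1.9,"dy":-1.9,"dz":0.3,"grip":0.56},
  {"dx":-1.9,"dy":-1.9,"dz":0.3,"grip":0.56},
])

```text
schema error: expected keys dx, dy, dz, wx, wy, wz, grip
```

move_arm([
  {"dx":-1.9,"dy":-1.9,"dz":0.3,"wx":0,"wy":0,"wz":0,"grip":0.56},
  {"dx":-1.9,"dy":-1.9,"dz":0.3,"wx":0,"wy":0,"wz":0,"grip":0.56},
  {"dx":-1.9,"dy":-1.9,"dz":0.3,"wx":0,"wy":0,"wz":0,"grip":0.56},
  {"dx":-1.9,"dy":-1.9,"dz":0.3,"wx":0,"wy":0,"wz":0,"grip":0.56},
  {"dx":-1.9,"dy":-1.9,"dz":0.3,"wx":0,"wy":0,"wz":0,"grip":0.56},
  {"dx":-1.9,"dy":-1.9,"dz":0.3,"wx":0,"wy":0,"wz":0,"grip":0.56},
  {"dx":-1.9,"dy":-1.9,"dz":0.3,"wx":0,"wy":0,"wz":0,"grip":0.56},
  {"dx":-1.9,"dy":-1.9,"dz":0.3,"wx":0,"wy":0,"wz":0,"grip":0.56},
], grip_force=5)

```text
clock: 0.82
tool_pos: [293.9, -428.7, 190.3]
tool_rot: [[0.298, -0.955, -0.0], [-0.955, -0.298, 0.0], [-0.0, 0.0, -1.0]]
ft_force: [0.6, -0.5, -0.1]
grip_width: 41.2
```

move_arm([
  {"dx":-1.9,"dy":-1.9,"dz":0.3,"wx":0,"wy":0,"wz":0,"grip":0.56},
  {"dx":-1.9,"dy":-1.9,"dz":0.3,"wx":0,"wy":0,"wz":0,"grip":0.56},
  {"dx":-1.9,"dy":-1.9,"dz":0.3,"wx":0,"wy":0,"wz":0,"grip":0.56},
  {"dx":-1.9,"dy":-1.9,"dz":0.3,"wx":0,"wy":0,"wz":0,"grip":0.56},
  {"dx":-1.9,"dy":-1.9,"dz":0.3,"wx":0,"wy":0,"wz":0,"grip":0.56},
  {"dx":-1.9,"dy":-1.9,"dz":0.3,"wx":0,"wy":0,"wz":0,"grip":0.56},
  {"dx":-1.9,"dy":-1.9,"dz":0.3,"wx":0,"wy":0,"wz":0,"grip":0.56},
  {"dx":-1.9,"dy":-1.9,"dz":0.3,"wx":0,"wy":0,"wz":0,"grip":0.56},
])

```text
clock: 1.48
tool_pos: [393.6, -238.4, 166.4]
tool_rot: [[0.298, -0.955, -0.0], [-0.955, -0.298, -0.0], [0.0, 0.0, -1.0]]
ft_force: [0.1, 0.3, 0.9]
grip_width: 40.6
```

move_arm([
  {"dx":-1.93,"dy":-2.0,"dz":0.7,"wx":0,"wy":0,"wz":0,"grip":0.56},
  {"dx":-1.93,"dy":-2.0,"dz":0.7,"wx":0,"wy":0,"wz":0,"grip":0.56},
  {"dx":-1.93,"dy":-2.0,"dz":0.7,"wx":0,"wy":0,"wz":0,"grip":0.56},
  {"dx":-1.93,"dy":-2.0,"dz":0.7,"wx":0,"wy":0,"wz":0,"grip":0.56},
  {"dx":-1.93,"dy":-2.0,"dz":0.7,"wx":0,"wy":0,"wz":0,"grip":0.56},
  {"dx":-1.93,"dy":-2.0,"dz":0.7,"wx":0,"wy":0,"wz":0,"grip":0.56},
  {"dx":-1.93,"dy":-2.0,"dz":0.7,"wx":0,"wy":0,"wz":0,"grip":0.56},
  {"dx":-1.93,"dy":-2.0,"dz":0.7,"wx":0,"wy":0,"wz":0,"grip":0.56},
])

```text
clock: 2.15
tool_pos: [500.4, -43.4, 110.1]
tool_rot: [[0.298, -0.955, -0.0], [-0.955, -0.298, -0.0], [-0.0, 0.0, -1.0]]
ft_force: [0.9, 0.0, -0.4]
grip_width: 40.3
```

Run:
```python
from workcell import bot
from h import *
c=bot.camera("wrist"); cv2.imwrite("pics/w1.png",c["image"][:,:,::-1]); pickle.dump(c,open("w1.pkl","wb"))
c=bot.camera("side"); crop(c,180,150,200,160,4,"pics/s1.png")
print(bot.state()["tool_pos"])
```

```text
[501.09396896 -39.75058394 109.6837532 ]
```

View pics/w1.png

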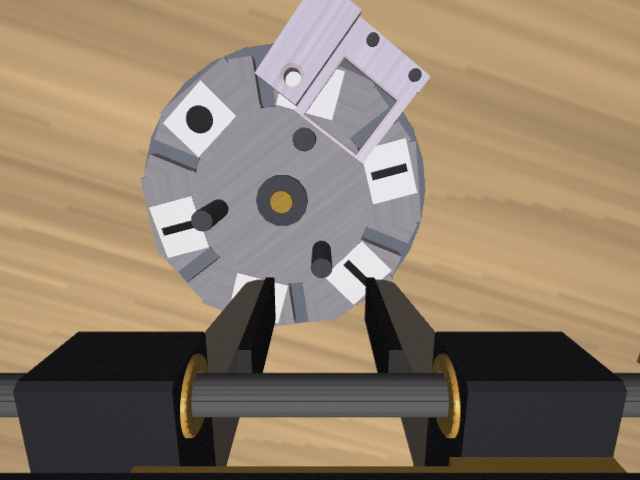

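View pics/s1.png

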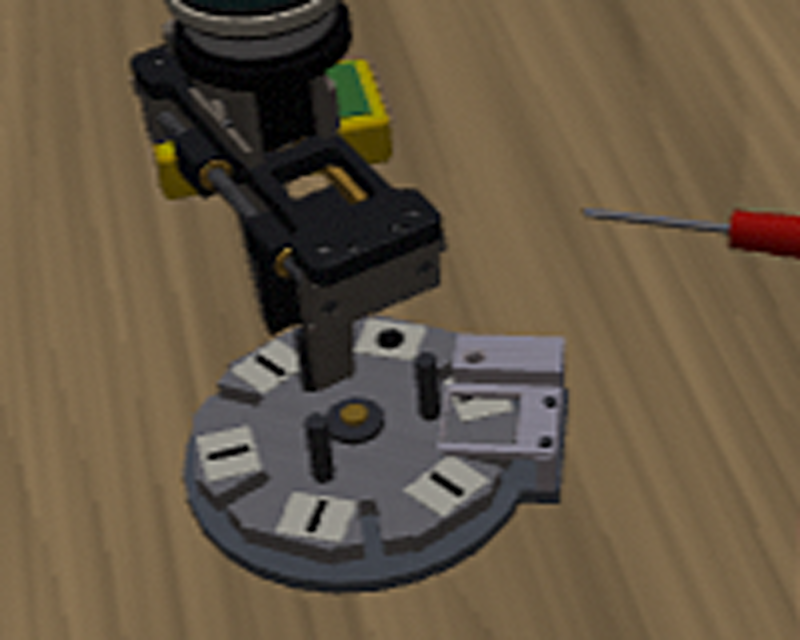

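The wrist view is clear: dot at (200,119), bush (292,77), hub (281,201), near post top (321,268) just ahead of the jaws. I'll measure again from here.

Run:
```python
from h import *
c=pickle.load(open("w1.pkl","rb"))
W=lambda u,v,z: px(c,u,v,z)[:2]
p=[W(321,268,68),W(203,220,68),W(304,139,68)]; A=np.mean(p,0)
print("hub",W(281,202,37),"posts",p,A)
b=W(292,77,48);m=W(200,119,29)
an=lambda q:(np.linalg.norm(q-A),np.degrees(np.arctan2(*(q-A)[::-1])))
print("bush",b,an(b),"dot",m,an(m))
for q in p: print(an(q))
```

```text
hub [522.78307693 -11.58615684] posts [array([499.74887306, -44.04628333]), array([506.64323953,  24.06347987]), array([562.80827377, -15.25539673])] [523.06679545 -11.74606673]
bush [591.34211084   0.85780534] (np.float64(69.42892971588765), np.float64(10.459258616704561)) dot [554.73373532  48.31782471] (np.float64(67.90041337152253), np.float64(62.2008640615805))
(np.float64(39.837538796872586), np.float64(-125.82597969310858))
(np.float64(39.39615231408088), np.float64(114.63790566846832))
(np.float64(39.89612131426148), np.float64(-5.0463550444326835))
```

move_arm([
  {"dx":0,"dy":0,"dz":0,"wx":0,"wy":0,"wz":0,"grip":0.56},
  {"dx":0,"dy":0,"dz":0.9,"wx":0,"wy":0,"wz":0,"grip":0.56},
  {"dx":0,"dy":0,"dz":1.1,"wx":0,"wy":0,"wz":0,"grip":0.56},
  {"dx":0,"dy":0,"dz":1.1,"wx":0,"wy":0,"wz":0,"grip":0.56},
  {"dx":0,"dy":0,"dz":1.1,"wx":0,"wy":0,"wz":0,"grip":0.56},
  {"dx":0,"dy":0,"dz":1.1,"wx":0,"wy":0,"wz":0,"grip":0.56},
  {"dx":0,"dy":0,"dz":1.0,"wx":0,"wy":0,"wz":0,"grip":0.7},
  {"dx":0,"dy":0,"dz":0,"wx":0,"wy":0,"wz":0,"grip":0.83},
])

```text
clock: 2.92
tool_pos: [498.3, -44.7, 45.1]
tool_rot: [[0.298, -0.955, -0.004], [-0.955, -0.298, 0.0], [-0.002, 0.004, -1.0]]
ft_force: [0.7, -0.8, -0.1]
grip_width: 29.6
```

Run:
```python
from workcell import bot
from h import *
c=bot.camera("wrist"); cv2.imwrite("pics/w2.png",c["image"][:,:,::-1])
s=bot.state();print(s["tool_pos"],s["grip_width"],s["ft_force"])
```

```text
[498.98561333 -44.55089764  46.15054999] 25.209443520081635 [ 0.60884506 -0.17693744 -0.13457989]
```

View pics/w2.png

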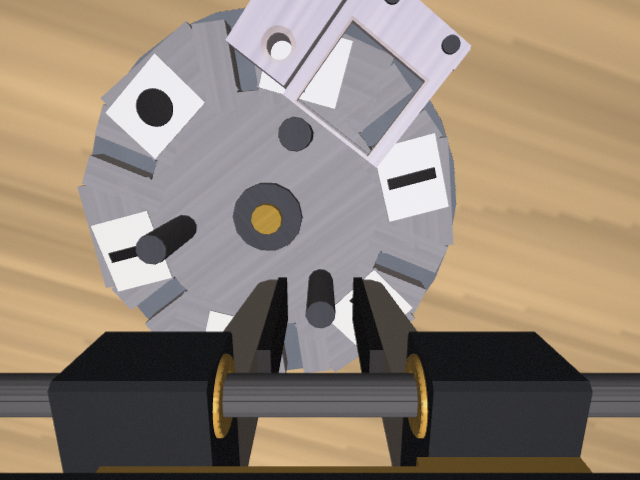

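```bash
cat > arc.py <<'E'
import numpy as np,sys
# x0 y0 a1 n : rows from start to angle a1 on radius 40
x0,y0,a1,n=map(float,sys.argv[1:5]);n=int(n);A=np.array([523.1,-11.7])
a0=np.degrees(np.arctan2(y0-A[1],x0-A[0]));a0-=360*(a0>0);print("a0",a0)
p=np.array([x0,y0]);X=np.array([.298,-.9545]);Y=np.array([-.9545,-.298])
for k in range(1,n+1):
    a=np.radians(a0+(a1-a0)*k/n);q=A+40*np.array([np.cos(a),np.sin(a)])
    d=q-p;print(round(d@X/10,2),round(d@Y/10,2));p=q
print(p)
E
python3 arc.py 499.5 -44.5 -192 16
```

```text
a0 -125.73547601486705
-0.26 0.13
-0.25 0.15
-0.26 0.13
-0.27 0.11
-0.27 0.09
-0.28 0.07
-0.28 0.05
-0.29 0.03
-0.29 0.01
-0.29 -0.01
-0.29 -0.03
-0.28 -0.05
-0.28 -0.07
-0.27 -0.09
-0.27 -0.11
-0.26 -0.13
[483.97409597  -3.38353237]
```

move_arm([
  {"dx":-0.26,"dy":0.13,"dz":0,"wx":0,"wy":0,"wz":0,"grip":0.83},
  {"dx":-0.25,"dy":0.15,"dz":0,"wx":0,"wy":0,"wz":0,"grip":0.83},
  {"dx":-0.26,"dy":0.13,"dz":0,"wx":0,"wy":0,"wz":0,"grip":0.83},
  {"dx":-0.27,"dy":0.11,"dz":0,"wx":0,"wy":0,"wz":0,"grip":0.83},
  {"dx":-0.27,"dy":0.09,"dz":0,"wx":0,"wy":0,"wz":0,"grip":0.83},
  {"dx":-0.28,"dy":0.07,"dz":0,"wx":0,"wy":0,"wz":0,"grip":0.83},
  {"dx":-0.28,"dy":0.05,"dz":0,"wx":0,"wy":0,"wz":0,"grip":0.83},
  {"dx":-0.29,"dy":0.03,"dz":0,"wx":0,"wy":0,"wz":0,"grip":0.83},
])

```text
clock: 3.63
tool_pos: [484.9, -28.2, 47.8]
tool_rot: [[0.296, -0.955, -0.002], [-0.955, -0.296, -0.003], [0.002, 0.003, -1.0]]
ft_force: [-2.2, -5.8, 0.3]
grip_width: 15.5
```

move_arm([
  {"dx":-0.29,"dy":0.01,"dz":0,"wx":0,"wy":0,"wz":0,"grip":0.83},
  {"dx":-0.29,"dy":-0.01,"dz":0,"wx":0,"wy":0,"wz":0,"grip":0.83},
  {"dx":-0.29,"dy":-0.03,"dz":0,"wx":0,"wy":0,"wz":0,"grip":0.83},
  {"dx":-0.28,"dy":-0.05,"dz":0,"wx":0,"wy":0,"wz":0,"grip":0.83},
  {"dx":-0.28,"dy":-0.07,"dz":0,"wx":0,"wy":0,"wz":0,"grip":0.83},
  {"dx":-0.27,"dy":-0.09,"dz":0,"wx":0,"wy":0,"wz":0,"grip":0.83},
  {"dx":-0.27,"dy":-0.11,"dz":0,"wx":0,"wy":0,"wz":0,"grip":0.83},
  {"dx":-0.26,"dy":-0.13,"dz":0,"wx":0,"wy":0,"wz":0,"grip":0.83},
])

```text
clock: 4.3
tool_pos: [484.3, -3.2, 47.7]
tool_rot: [[0.298, -0.954, 0.0], [-0.954, -0.298, -0.0], [0.0, -0.0, -1.0]]
ft_force: [-2.3, -3.7, 0.1]
grip_width: 15.5
```

Run:
```python
from workcell import bot
from h import *
c=bot.camera("wrist"); cv2.imwrite("pics/w3.png",c["image"][:,:,::-1]);pickle.dump(c,open("w3.pkl","wb"))
s=bot.state();print(s["tool_pos"],s["grip_width"],s["ft_force"])
```

```text
[484.61110872  -2.25542408  47.70250972] 15.659342682046297 [-0.97143719 -3.42815366 -0.31295749]
```

View pics/w3.png

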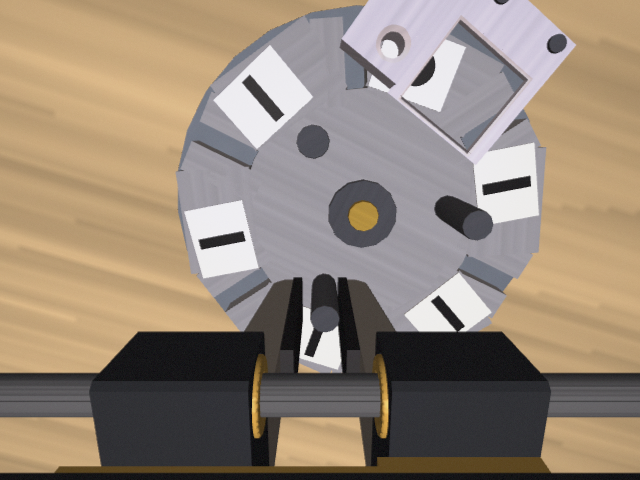

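Post still caged; the dot is partly in the window at (420,68). The notch under the bush needs a little more turn.

Run:
```python
from h import *
c=pickle.load(open("w3.pkl","rb"))
W=lambda u,v,z: px(c,u,v,z)[:2]
p=[W(324,320,68),W(313,142,68),W(478,226,68)]; A=np.mean(p,0)
an=lambda q:(np.linalg.norm(q-A),np.degrees(np.arctan2(*(q-A)[::-1])))
print(A,W(363,215,37),[an(q) for q in p]); b=W(393,44,48);print("bush",b,an(b))
```

```text
[522.46769024 -11.6842325 ] [523.30798164 -11.28794073] [(np.float64(40.30090176823721), np.float64(170.8390535126043)), (np.float64(40.11313609062072), np.float64(50.84793431305559)), (np.float64(40.21274467538893), np.float64(-68.92482664113004))]
bush [591.57871878   1.08716541] (np.float64(70.28117009447952), np.float64(10.4698811405686))
```

move_arm([
  {"dx":0,"dy":0,"dz":0,"wx":0,"wy":0,"wz":0,"grip":0.7},
  {"dx":0,"dy":0,"dz":0,"wx":0,"wy":0,"wz":0,"grip":0.6},
  {"dx":0,"dy":0,"dz":-1.4,"wx":0,"wy":0,"wz":0,"grip":0.5},
  {"dx":0,"dy":0,"dz":-2.0,"wx":0,"wy":0,"wz":0,"grip":0.4},
  {"dx":0,"dy":0,"dz":-2.4,"wx":0,"wy":0,"wz":0,"grip":0.4},
  {"dx":1.0,"dy":0.2,"dz":-2.0,"wx":0,"wy":0,"wz":0,"grip":0.4},
  {"dx":2.0,"dy":0.4,"dz":0,"wx":0,"wy":0,"wz":0,"grip":0.4},
  {"dx":2.8,"dy":0.65,"dz":0,"wx":0,"wy":0,"wz":0,"grip":0.4},
])

```text
clock: 5.02
tool_pos: [491.5, -60.4, 127.4]
tool_rot: [[0.303, -0.953, 0.005], [-0.953, -0.303, 0.001], [0.0, -0.005, -1.0]]
ft_force: [-0.2, -0.3, 0.7]
grip_width: 55.4
```

move_arm([
  {"dx":3.4,"dy":0.8,"dz":0,"wx":0,"wy":0,"wz":0,"grip":0.4},
  {"dx":3.4,"dy":0.8,"dz":0,"wx":0,"wy":0,"wz":0,"grip":0.4},
  {"dx":3.4,"dy":0.8,"dz":0,"wx":0,"wy":0,"wz":0,"grip":0.4},
  {"dx":3.4,"dy":0.8,"dz":0,"wx":0,"wy":0,"wz":0,"grip":0.4},
  {"dx":3.4,"dy":0.8,"dz":0,"wx":0,"wy":0,"wz":0,"grip":0.4},
  {"dx":3.4,"dy":0.8,"dz":0,"wx":0,"wy":0,"wz":0,"grip":0.4},
  {"dx":2.8,"dy":0.6,"dz":0,"wx":0,"wy":0,"wz":0,"grip":0.4},
  {"dx":2.0,"dy":0.4,"dz":0,"wx":0,"wy":0,"wz":0,"grip":0.4},
])

```text
clock: 5.68
tool_pos: [509.6, -323.6, 125.6]
tool_rot: [[0.296, -0.955, 0.001], [-0.955, -0.296, -0.001], [0.001, -0.001, -1.0]]
ft_force: [0.7, -0.7, 0.1]
grip_width: 55.4
```

Run:
```python
from workcell import bot
from h import *
c=bot.camera("wrist"); cv2.imwrite("pics/w4.png",c["image"][:,:,::-1]);pickle.dump(c,open("w4.pkl","wb"))
s=bot.state();print(s["tool_pos"],s["grip_width"],s["ft_force"])
```

```text
[ 509.3895613  -327.53514554  125.57306074] 55.07935955975576 [-0.02832863 -3.36962019  1.23330387]
```

View pics/w4.png

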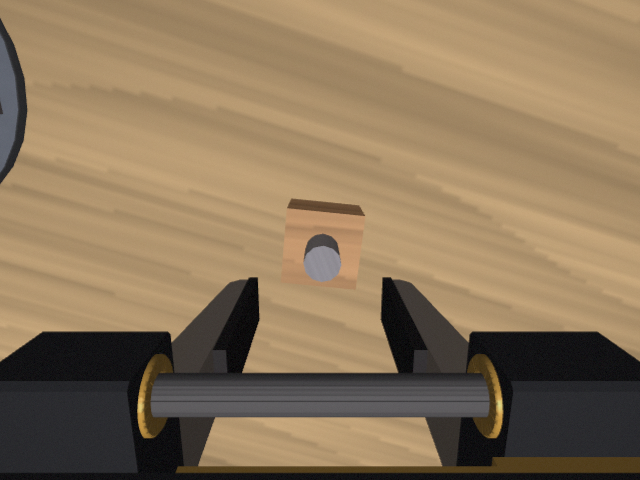

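Run:
```python
from workcell import bot
from h import *
c=pickle.load(open("w4.pkl","rb"))
print(px(c,322,264,72)); 
c=bot.camera("wrist"); cv2.imwrite("pics/w5.png",c["image"][:,:,::-1]);pickle.dump(c,open("w5.pkl","wb"))
g=cv2.cvtColor(c["image"],cv2.COLOR_RGB2HSV)
m=((g[...,1]<60)&(g[...,2]>90)).astype(np.uint8);m[:220]=0;m[300:]=0;m[:,:280]=0;m[:,370:]=0
n,l,st,ce=cv2.connectedComponentsWithStats(m);print(st,ce)
s=bot.state();print(s["tool_pos"])
for q in ce[1:]: print(px(c,*q,72))
```

```text
[ 507.91664861 -325.26249234   72.        ]
[[     0      0    640    480 306130]
 [   310    233      1      1      1]
 [   315    232      1      1      1]
 [   318    232      1      1      1]
 [   321    233      1      1      1]
 [   303    235      4      4      4]
 [   324    234      1      1      1]
 [   297    243     38     37   1061]] [[319.5149773  239.4257113 ]
 [310.         233.        ]
 [315.         232.        ]
 [318.         232.        ]
 [321.         233.        ]
 [304.5        236.5       ]
 [324.         234.        ]
 [315.24410933 260.97737983]]
[ 509.29140228 -324.56031846  125.36910104]
[ 523.3647028  -317.44898953   72.        ]
[ 524.74732184 -319.99062767   72.        ]
[ 525.24254473 -321.61570131   72.        ]
[ 525.18159131 -323.41128014   72.        ]
[ 520.49833964 -315.04652807   72.        ]
[ 525.12055792 -325.20921471   72.        ]
[ 508.36330976 -325.09197869   72.        ]
```

move_arm([
  {"dx":0,"dy":0,"dz":0,"wx":0,"wy":0,"wz":0,"grip":0.4},
  {"dx":0,"dy":0,"dz":0.5,"wx":0,"wy":0,"wz":0,"grip":0.4},
  {"dx":0,"dy":0,"dz":1.0,"wx":0,"wy":0,"wz":0,"grip":0.4},
  {"dx":0,"dy":0,"dz":1.0,"wx":0,"wy":0,"wz":0,"grip":0.4},
  {"dx":0,"dy":0,"dz":1.0,"wx":0,"wy":0,"wz":0,"grip":0.4},
  {"dx":0,"dy":0,"dz":0.7,"wx":0,"wy":0,"wz":0,"grip":0.4},
  {"dx":0,"dy":0,"dz":0,"wx":0,"wy":0,"wz":0,"grip":0.4},
  {"dx":0,"dy":0,"dz":0,"wx":0,"wy":0,"wz":0,"grip":0.4},
])

```text
clock: 6.45
tool_pos: [509.1, -320.0, 82.7]
tool_rot: [[0.298, -0.954, -0.001], [-0.954, -0.298, 0.001], [-0.001, 0.001, -1.0]]
ft_force: [-0.7, 0.5, 0.1]
grip_width: 55.4
```

Run:
```python
from workcell import bot
from h import *
c=bot.camera("wrist"); cv2.imwrite("pics/w6.png",c["image"][:,:,::-1]);pickle.dump(c,open("w6.pkl","wb"))
s=bot.state();print(s["tool_pos"])
```

```text
[ 509.47672271 -320.28496272   83.35532102]
```

View pics/w6.png

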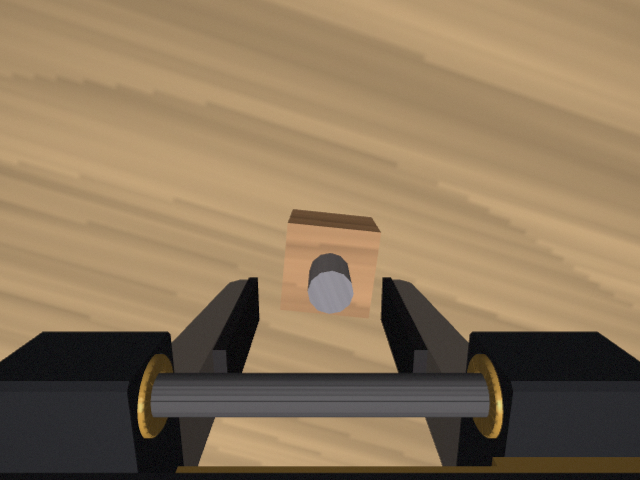

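move_arm([
  {"dx":0.23,"dy":0.09,"dz":0.2,"wx":0,"wy":0,"wz":0,"grip":0.4},
  {"dx":0.22,"dy":0.09,"dz":0.5,"wx":0,"wy":0,"wz":0,"grip":0.4},
  {"dx":0,"dy":0,"dz":0.8,"wx":0,"wy":0,"wz":0,"grip":0.4},
  {"dx":0,"dy":0,"dz":0.8,"wx":0,"wy":0,"wz":0,"grip":0.4},
  {"dx":0,"dy":0,"dz":0.7,"wx":0,"wy":0,"wz":0,"grip":0.4},
  {"dx":0,"dy":0,"dz":0.5,"wx":0,"wy":0,"wz":0,"grip":0.4},
  {"dx":0,"dy":0,"dz":0.2,"wx":0,"wy":0,"wz":0,"grip":0.6},
  {"dx":0,"dy":0,"dz":0,"wx":0,"wy":0,"wz":0,"grip":0.9},
], grip_force=10)

```text
clock: 7.17
tool_pos: [508.6, -324.9, 45.7]
tool_rot: [[0.298, -0.954, -0.001], [-0.954, -0.298, 0.001], [-0.001, 0.001, -1.0]]
ft_force: [0.1, 0.3, -0.6]
grip_width: 43.9
```

move_arm([
  {"dx":0,"dy":0,"dz":0,"wx":0,"wy":0,"wz":0,"grip":1},
  {"dx":0,"dy":0,"dz":0,"wx":0,"wy":0,"wz":0,"grip":1},
  {"dx":0,"dy":0,"dz":0,"wx":0,"wy":0,"wz":0,"grip":1},
  {"dx":0,"dy":0,"dz":0,"wx":0,"wy":0,"wz":0,"grip":1},
  {"dx":0,"dy":0,"dz":0,"wx":0,"wy":0,"wz":0,"grip":1},
  {"dx":0,"dy":0,"dz":0,"wx":0,"wy":0,"wz":0,"grip":1},
  {"dx":0,"dy":0,"dz":0,"wx":0,"wy":0,"wz":0,"grip":1},
  {"dx":0,"dy":0,"dz":0,"wx":0,"wy":0,"wz":0,"grip":1},
])

```text
clock: 7.83
tool_pos: [509.3, -325.4, 47.0]
tool_rot: [[0.298, -0.955, 0.001], [-0.955, -0.298, -0.0], [0.001, -0.0, -1.0]]
ft_force: [0.2, -0.0, 2.8]
grip_width: 21.9
```

Run:
```python
from workcell import bot
from h import *
c=bot.camera("wrist"); cv2.imwrite("pics/w7.png",c["image"][:,:,::-1]);pickle.dump(c,open("w7.pkl","wb"))
c=bot.camera("side"); crop(c,220,260,150,150,4,"pics/s7.png")
s=bot.state();print(s["tool_pos"],s["ft_force"],s["grip_width"])
```

```text
[ 509.30444803 -325.41451165   46.97530326] [-0.09850673 -0.61559781  3.57045818] 21.852037371246862
```

View pics/w7.png

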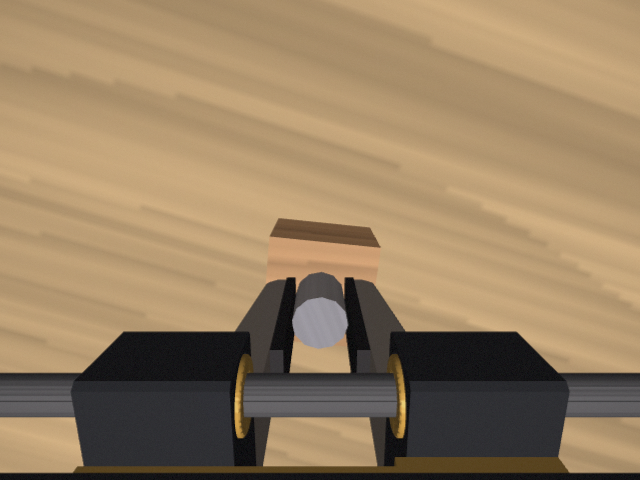

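View pics/s7.png

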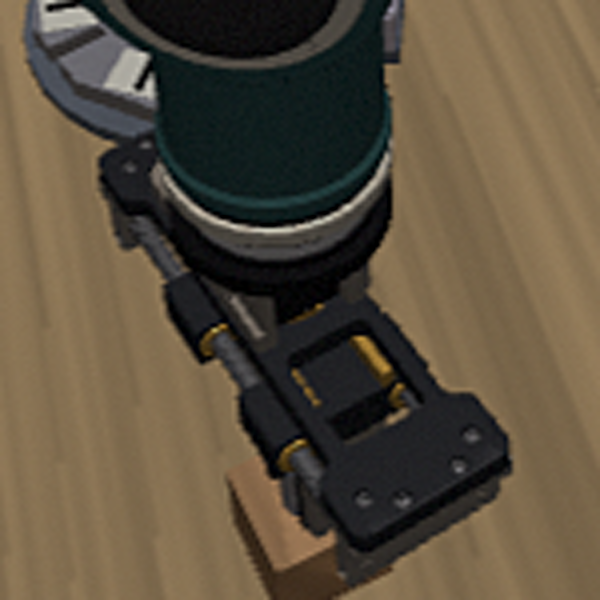

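move_arm([
  {"dx":0,"dy":0,"dz":-0.5,"wx":0,"wy":0,"wz":0,"grip":1},
  {"dx":0,"dy":0,"dz":-1.2,"wx":0,"wy":0,"wz":0,"grip":1},
  {"dx":0,"dy":0,"dz":-1.5,"wx":0,"wy":0,"wz":0,"grip":1},
  {"dx":0,"dy":0,"dz":-1.5,"wx":0,"wy":0,"wz":0,"grip":1},
  {"dx":-0.5,"dy":-0.3,"dz":-1.5,"wx":0,"wy":0,"wz":0,"grip":1},
  {"dx":-1.0,"dy":-0.6,"dz":-1.3,"wx":0,"wy":0,"wz":0,"grip":1},
  {"dx":-1.5,"dy":-0.9,"dz":-1.0,"wx":0,"wy":0,"wz":0,"grip":1},
  {"dx":-2.0,"dy":-1.2,"dz":-0.5,"wx":0,"wy":0,"wz":0,"grip":1},
], grip_force=15)

```text
clock: 8.6
tool_pos: [523.1, -269.2, 138.7]
tool_rot: [[0.296, -0.955, 0.002], [-0.955, -0.296, -0.002], [0.002, -0.001, -1.0]]
ft_force: [0.6, 0.1, -0.4]
grip_width: 21.4
```

move_arm([
  {"dx":-2.6,"dy":-1.6,"dz":0,"wx":0,"wy":0,"wz":0,"grip":1},
  {"dx":-2.6,"dy":-1.6,"dz":0,"wx":0,"wy":0,"wz":0,"grip":1},
  {"dx":-2.6,"dy":-1.6,"dz":0,"wx":0,"wy":0,"wz":0,"grip":1},
  {"dx":-2.6,"dy":-1.6,"dz":0,"wx":0,"wy":0,"wz":0,"grip":1},
  {"dx":-2.6,"dy":-1.6,"dz":0,"wx":0,"wy":0,"wz":0,"grip":1},
  {"dx":-2.2,"dy":-1.35,"dz":0,"wx":0,"wy":0,"wz":0,"grip":1},
  {"dx":-1.6,"dy":-1.0,"dz":0,"wx":0,"wy":0,"wz":0,"grip":1},
  {"dx":-1.0,"dy":-0.6,"dz":0,"wx":0,"wy":0,"wz":0,"grip":1},
])

```text
clock: 9.27
tool_pos: [574.5, -62.0, 137.3]
tool_rot: [[0.302, -0.953, 0.0], [-0.953, -0.302, 0.001], [-0.001, -0.001, -1.0]]
ft_force: [-0.2, -0.0, -1.3]
grip_width: 22.0
```

move_arm([
  {"dx":-1.2,"dy":-0.75,"dz":0,"wx":0,"wy":0,"wz":0,"grip":1},
  {"dx":-1.2,"dy":-0.75,"dz":0,"wx":0,"wy":0,"wz":0,"grip":1},
  {"dx":-1.1,"dy":-0.7,"dz":0,"wx":0,"wy":0,"wz":0,"grip":1},
  {"dx":-1.0,"dy":-0.6,"dz":0,"wx":0,"wy":0,"wz":0,"grip":1},
  {"dx":-0.8,"dy":-0.5,"dz":0,"wx":0,"wy":0,"wz":0,"grip":1},
  {"dx":-0.4,"dy":-0.25,"dz":0,"wx":0,"wy":0,"wz":0,"grip":1},
  {"dx":-0.19,"dy":-0.12,"dz":0,"wx":0,"wy":0,"wz":0,"grip":1},
  {"dx":0,"dy":0,"dz":0,"wx":0,"wy":0,"wz":0,"grip":1},
])

```text
clock: 9.93
tool_pos: [591.6, 1.3, 136.5]
tool_rot: [[0.298, -0.954, -0.0], [-0.954, -0.298, -0.0], [0.0, 0.0, -1.0]]
ft_force: [0.5, -0.1, -1.7]
grip_width: 21.4
```

Run:
```python
from workcell import bot
from h import *
c=bot.camera("wrist"); cv2.imwrite("pics/w8.png",c["image"][:,:,::-1]);pickle.dump(c,open("w8.pkl","wb"))
c=bot.camera("side"); crop(c,200,140,160,140,5,"pics/s8.png");pickle.dump(c,open("s8.pkl","wb"))
s=bot.state();print(s["tool_pos"],s["ft_force"],s["grip_width"])
```

```text
[5.91517582e+02 2.94327247e-01 1.36452252e+02] [-0.26580088  0.41717627 -1.0678008 ] 21.62202436857514
```

View pics/w8.png

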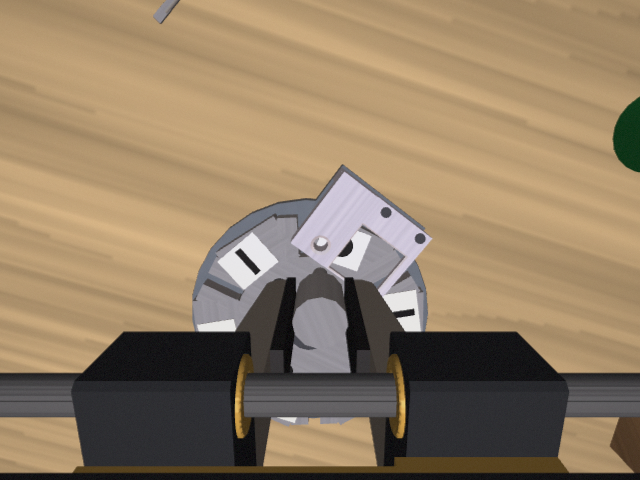

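View pics/s8.png

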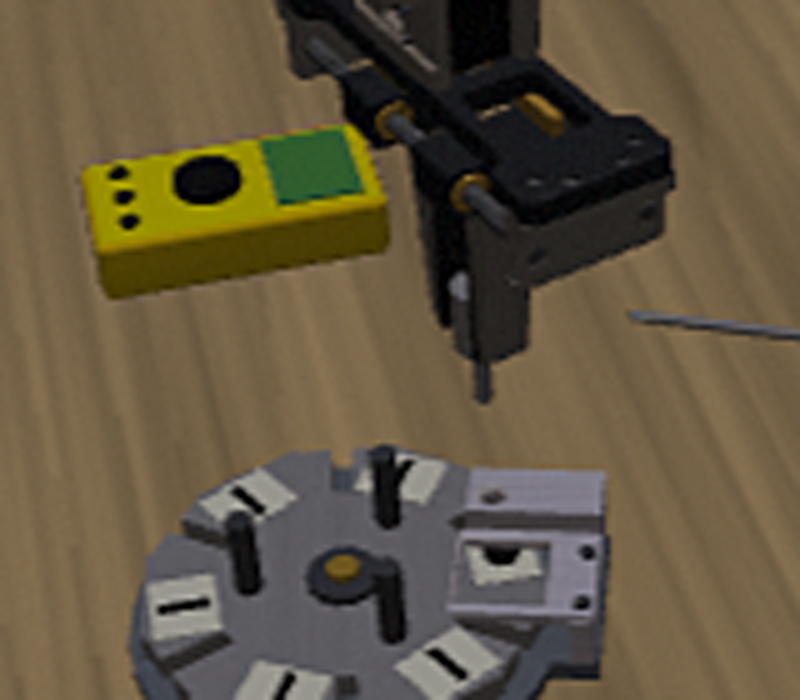

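Run:
```python
from h import *
s=pickle.load(open("s8.pkl","rb"));c=pickle.load(open("w8.pkl","rb"))
print("pred tip",proj(s,[591.5,.3,101.5]),"obs",200+485.5/5-.5,140+399.5/5-.5)
print("bush side",px(s,200+494.5/5-.5,140+496.5/5-.5,48)); 
print("bush wrist",px(c,320.5,243,48))
print("bush pred px (592,1)",proj(s,[592,1,48]),proj(c,[592,1,48]))
```

```text
pred tip [[296.17006077 220.22394829]] obs 296.6 219.4
bush side [594.05264971   1.23130642  48.        ]
bush wrist [592.89725814   1.41081795  48.        ]
bush pred px (592,1) [[297.49479567 239.05613146]] [[320.68754494 244.43521936]]
```

move_arm([
  {"dx":0,"dy":0,"dz":0.5,"wx":0,"wy":0,"wz":0,"grip":1},
  {"dx":0,"dy":0,"dz":0.9,"wx":0,"wy":0,"wz":0,"grip":1},
  {"dx":0,"dy":0,"dz":1.0,"wx":0,"wy":0,"wz":0,"grip":1},
  {"dx":0,"dy":0,"dz":1.0,"wx":0,"wy":0,"wz":0,"grip":1},
  {"dx":0,"dy":0,"dz":0.7,"wx":0,"wy":0,"wz":0,"grip":1},
  {"dx":0,"dy":0,"dz":0.3,"wx":0,"wy":0,"wz":0,"grip":1},
  {"dx":0,"dy":0,"dz":0,"wx":0,"wy":0,"wz":0,"grip":1},
  {"dx":0,"dy":0,"dz":0,"wx":0,"wy":0,"wz":0,"grip":1},
])

```text
clock: 10.7
tool_pos: [591.7, 1.2, 92.3]
tool_rot: [[0.298, -0.955, -0.0], [-0.955, -0.298, 0.0], [-0.0, 0.0, -1.0]]
ft_force: [0.0, 0.1, -1.0]
grip_width: 21.5
```

Run:
```python
from workcell import bot
from h import *
c=bot.camera("wrist"); crop(c,220,180,200,150,4,"pics/w9.png");pickle.dump(c,open("w9.pkl","wb"))
c=bot.camera("side"); crop(c,250,190,100,80,8,"pics/s9.png");pickle.dump(c,open("s9.pkl","wb"))
s=bot.state();print(s["tool_pos"],s["ft_force"],s["grip_width"])
print(proj(c,[*s["tool_pos"][:2],s["tool_pos"][2]-35]),proj(c,[592.5,1,48]))
```

```text
[592.09254392   1.2219403   92.96692388] [ 0.20062469  0.95732714 -1.35622581] 21.739699334031716
[[297.30079547 235.52951634]] [[297.72166822 239.01080082]]
```

View pics/w9.png

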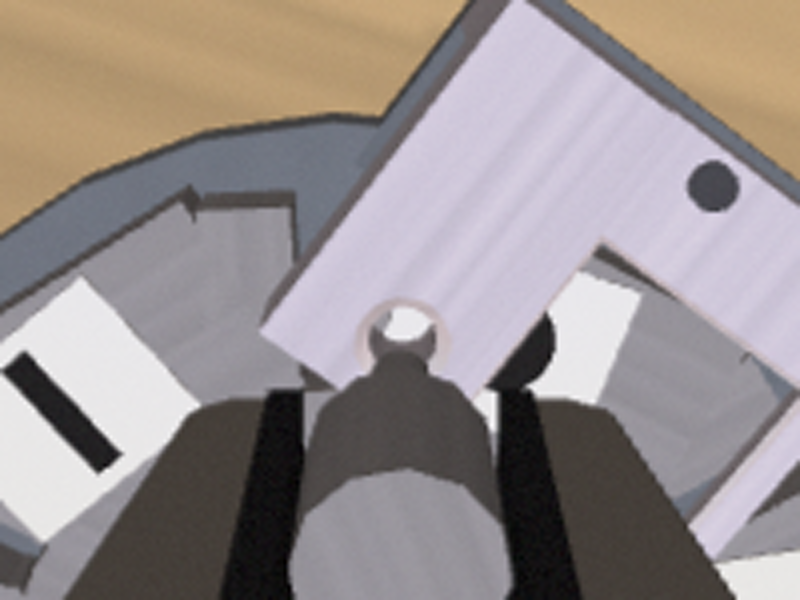

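View pics/s9.png

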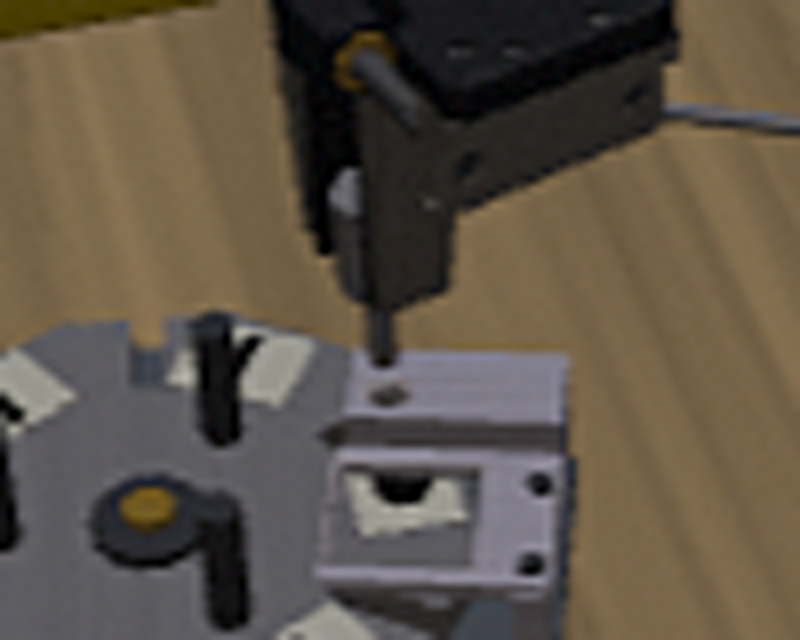

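Run:
```python
from h import *
c=pickle.load(open("w9.pkl","rb"));s=pickle.load(open("s9.pkl","rb"))
print(px(c,220+402.5/4-.5,180+338/4-.5,48),px(s,250+390.5/8-.5,190+394/8-.5,48), px(s,250+381.5/8-.5,190+362/8-.5,58))
```

```text
[592.42318152   1.49745553  48.        ] [593.91086191   1.43875019  48.        ] [592.44289804   3.65872268  58.        ]
```

move_arm([
  {"dx":0,"dy":-0.08,"dz":0.2,"wx":0,"wy":0,"wz":0,"grip":1},
  {"dx":0,"dy":0,"dz":0.3,"wx":0,"wy":0,"wz":0,"grip":1},
  {"dx":0,"dy":0,"dz":0.3,"wx":0,"wy":0,"wz":0,"grip":1},
  {"dx":0,"dy":0,"dz":0.2,"wx":0,"wy":0,"wz":0,"grip":1},
  {"dx":0,"dy":0,"dz":0.1,"wx":0,"wy":0,"wz":0,"grip":1},
  {"dx":0,"dy":0,"dz":0.1,"wx":0,"wy":0,"wz":0,"grip":1},
  {"dx":0,"dy":0,"dz":0.1,"wx":0,"wy":0,"wz":0,"grip":1},
  {"dx":0,"dy":0,"dz":0.1,"wx":0,"wy":0,"wz":0,"grip":1},
])

```text
clock: 11.47
tool_pos: [592.5, 1.4, 78.5]
tool_rot: [[0.298, -0.955, 0.0], [-0.955, -0.298, -0.0], [0.0, -0.0, -1.0]]
ft_force: [0.4, 0.0, -1.7]
grip_width: 21.9
```

Run:
```python
from workcell import bot
from h import *
c=bot.camera("wrist"); crop(c,220,180,200,150,4,"pics/w10.png")
s=bot.state();print(s["tool_pos"],s["ft_force"],s["grip_width"],s["wrist_torque"])
```

```text
[592.33755045   1.38266789  78.32698196] [-0.03885139  0.27737694 -0.53365864] 21.44541764665382 [ 0.02299315 -0.05438308  0.04129138]
```

View pics/w10.png

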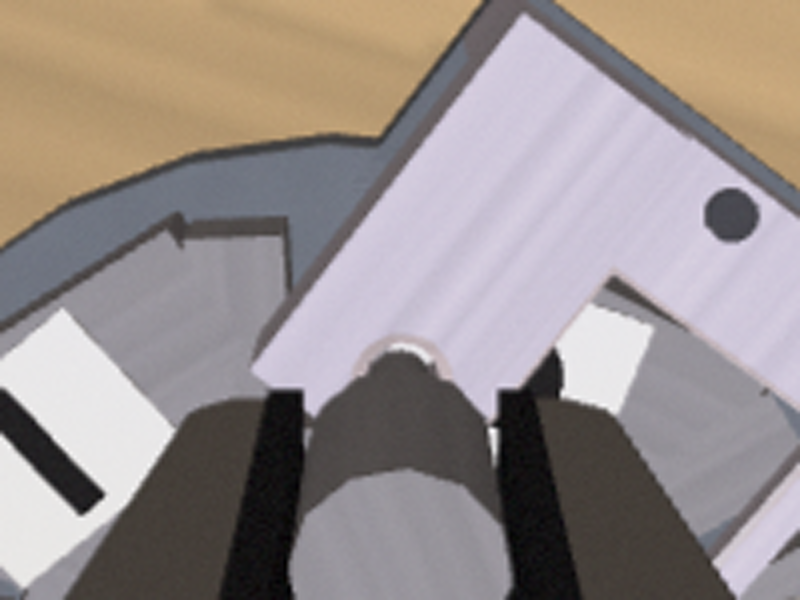

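move_arm([
  {"dx":0,"dy":0,"dz":0.1,"wx":0,"wy":0,"wz":0,"grip":1},
  {"dx":0,"dy":0,"dz":0.15,"wx":0,"wy":0,"wz":0,"grip":1},
  {"dx":0,"dy":0,"dz":0.15,"wx":0,"wy":0,"wz":0,"grip":1},
  {"dx":0,"dy":0,"dz":0.15,"wx":0,"wy":0,"wz":0,"grip":1},
  {"dx":0,"dy":0,"dz":0.15,"wx":0,"wy":0,"wz":0,"grip":1},
  {"dx":0,"dy":0,"dz":0.15,"wx":0,"wy":0,"wz":0,"grip":1},
  {"dx":0,"dy":0,"dz":0.1,"wx":0,"wy":0,"wz":0,"grip":1},
  {"dx":0,"dy":0,"dz":0,"wx":0,"wy":0,"wz":0,"grip":1},
])

```text
clock: 12.18
tool_pos: [592.2, 1.3, 68.7]
tool_rot: [[0.298, -0.955, -0.001], [-0.955, -0.298, -0.0], [-0.0, 0.0, -1.0]]
ft_force: [0.0, 0.2, -0.5]
grip_width: 21.9
```

Run:
```python
from workcell import bot
from h import *
c=bot.camera("side"); crop(c,250,190,100,80,8,"pics/s11.png")
s=bot.state();print(s["tool_pos"],s["ft_force"],s["grip_width"],s["wrist_torque"])
```

```text
[592.31629278   1.35439948  68.8966456 ] [ 0.21322321 -0.03634033 -1.01607547] 21.822833810648344 [0.01236701 0.00385318 0.00129357]
```

View pics/s11.png

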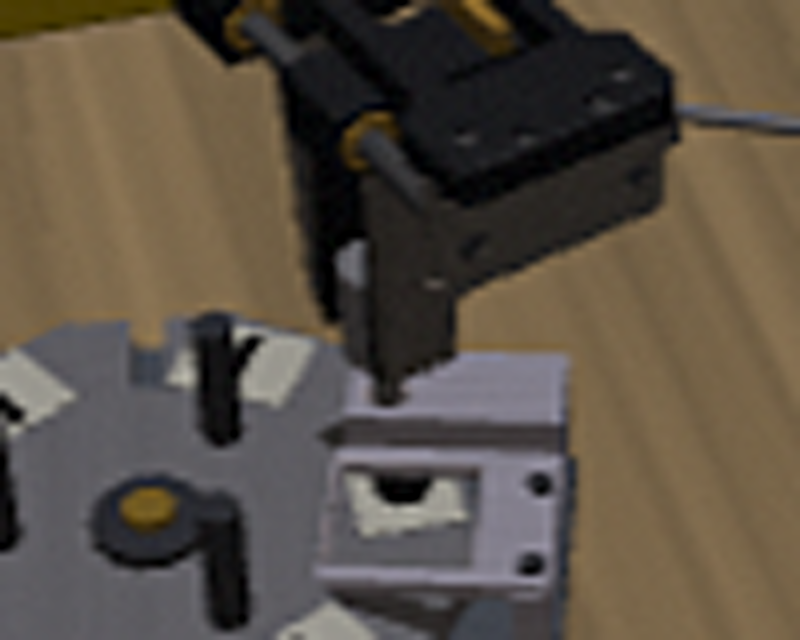

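move_arm([
  {"dx":0,"dy":0,"dz":0.05,"wx":0,"wy":0,"wz":0,"grip":1},
  {"dx":0,"dy":0,"dz":0.05,"wx":0,"wy":0,"wz":0,"grip":1},
  {"dx":0,"dy":0,"dz":0.05,"wx":0,"wy":0,"wz":0,"grip":1},
  {"dx":0,"dy":0,"dz":0.05,"wx":0,"wy":0,"wz":0,"grip":1},
  {"dx":0,"dy":0,"dz":0.05,"wx":0,"wy":0,"wz":0,"grip":1},
  {"dx":0,"dy":0,"dz":0.05,"wx":0,"wy":0,"wz":0,"grip":1},
  {"dx":0,"dy":0,"dz":0.05,"wx":0,"wy":0,"wz":0,"grip":1},
  {"dx":0,"dy":0,"dz":0,"wx":0,"wy":0,"wz":0,"grip":1},
])

```text
clock: 12.9
tool_pos: [592.3, 1.4, 65.4]
tool_rot: [[0.298, -0.955, -0.0], [-0.955, -0.298, -0.0], [-0.0, 0.0, -1.0]]
ft_force: [0.1, -0.3, -1.4]
grip_width: 21.7
```

Run:
```python
from workcell import bot
s=bot.state();print(s["tool_pos"],s["ft_force"],s["grip_width"],s["wrist_torque"])
```

```text
[592.33981695   1.36809931  65.44346494] [ 0.10262658 -0.27725396 -1.38629759] 21.73795929530697 [-0.00236253  0.0300187   0.02052777]
```

move_arm([
  {"dx":0,"dy":0,"dz":0.03,"wx":0,"wy":0,"wz":0,"grip":1},
  {"dx":0,"dy":0,"dz":0.03,"wx":0,"wy":0,"wz":0,"grip":1},
  {"dx":0,"dy":0,"dz":0.03,"wx":0,"wy":0,"wz":0,"grip":1},
  {"dx":0,"dy":0,"dz":0,"wx":0,"wy":0,"wz":0,"grip":1},
  {"dx":0,"dy":0,"dz":0,"wx":0,"wy":0,"wz":0,"grip":0.73},
  {"dx":0,"dy":0,"dz":0,"wx":0,"wy":0,"wz":0,"grip":0.65},
  {"dx":0,"dy":0,"dz":0,"wx":0,"wy":0,"wz":0,"grip":0.5},
  {"dx":0,"dy":0,"dz":0,"wx":0,"wy":0,"wz":0,"grip":0.5},
])

```text
clock: 13.57
tool_pos: [592.6, 1.4, 64.8]
tool_rot: [[0.298, -0.955, 0.0], [-0.955, -0.298, -0.0], [0.0, -0.0, -1.0]]
ft_force: [1.1, -0.3, 0.5]
grip_width: 42.7
```

move_arm([
  {"dx":0,"dy":0,"dz":0,"wx":0,"wy":0,"wz":0,"grip":0.5},
  {"dx":0,"dy":0,"dz":-0.4,"wx":0,"wy":0,"wz":0,"grip":0.5},
  {"dx":0,"dy":0,"dz":-0.8,"wx":0,"wy":0,"wz":0,"grip":0.5},
  {"dx":0,"dy":0,"dz":-1.2,"wx":0,"wy":0,"wz":0,"grip":0.5},
  {"dx":0,"dy":0,"dz":-1.2,"wx":0,"wy":0,"wz":0,"grip":0.5},
  {"dx":0,"dy":0,"dz":-1.0,"wx":0,"wy":0,"wz":0,"grip":0.5},
  {"dx":0,"dy":0,"dz":-0.4,"wx":0,"wy":0,"wz":0,"grip":0.5},
  {"dx":0,"dy":0,"dz":0,"wx":0,"wy":0,"wz":0,"grip":0.5},
])

```text
clock: 14.23
tool_pos: [593.5, 1.4, 116.7]
tool_rot: [[0.298, -0.955, 0.003], [-0.955, -0.298, -0.0], [0.001, -0.003, -1.0]]
ft_force: [-0.1, -0.9, 0.1]
grip_width: 46.0
```

Run:
```python
from workcell import bot
from h import *
c=bot.camera("side"); crop(c,250,190,100,80,8,"pics/s12.png");pickle.dump(c,open("s12.pkl","wb"))
c=bot.camera("wrist"); cv2.imwrite("pics/w12.png",c["image"][:,:,::-1]);pickle.dump(c,open("w12.pkl","wb"))
s=bot.state();print(s["tool_pos"],s["ft_force"],s["grip_width"])
```

```text
[592.38844554   1.23585078 114.8766943 ] [ 0.50355393  0.64688163 -0.40444707] 45.70517151450111
```

View pics/s12.png

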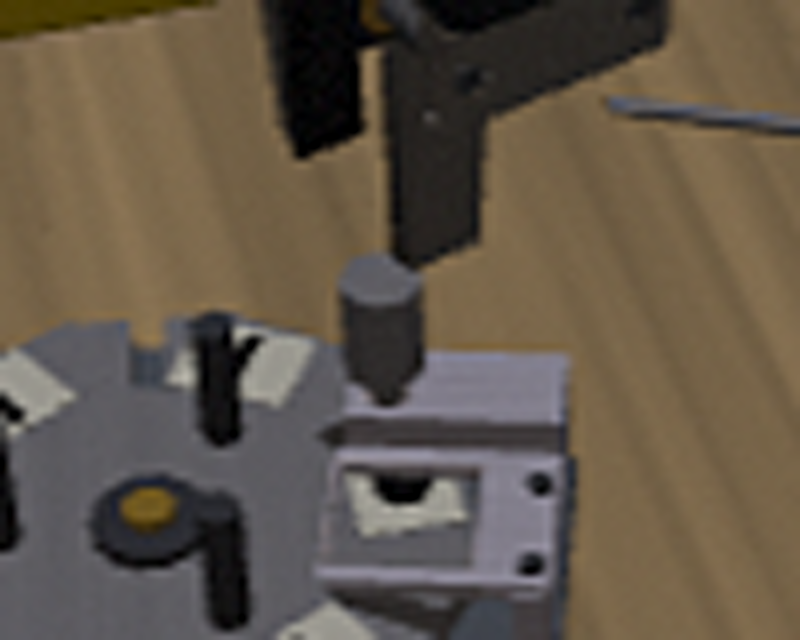

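View pics/w12.png

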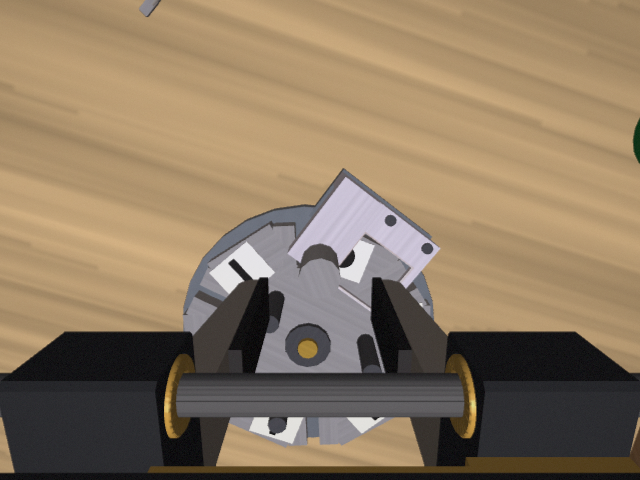

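move_arm([
  {"dx":-0.2,"dy":0.8,"dz":0,"wx":0,"wy":0,"wz":0,"grip":0.5},
  {"dx":-0.4,"dy":1.6,"dz":0,"wx":0,"wy":0,"wz":0,"grip":0.56},
  {"dx":-0.5,"dy":2.0,"dz":0,"wx":0,"wy":0,"wz":0,"grip":0.56},
  {"dx":-0.5,"dy":2.0,"dz":0,"wx":0,"wy":0,"wz":0,"grip":0.56},
  {"dx":-0.4,"dy":1.8,"dz":0,"wx":0,"wy":0,"wz":0,"grip":0.56},
  {"dx":-0.3,"dy":1.2,"dz":0,"wx":0,"wy":0,"wz":0,"grip":0.56},
  {"dx":-0.2,"dy":0.8,"dz":0,"wx":0,"wy":0,"wz":0,"grip":0.56},
  {"dx":-0.1,"dy":0.4,"dz":0,"wx":0,"wy":0,"wz":0,"grip":0.56},
])

```text
clock: 15.0
tool_pos: [481.8, -5.6, 114.3]
tool_rot: [[0.298, -0.955, -0.001], [-0.955, -0.298, -0.0], [-0.0, 0.001, -1.0]]
ft_force: [0.0, 0.9, 0.2]
grip_width: 40.3
```

move_arm([
  {"dx":0,"dy":0,"dz":0,"wx":0,"wy":0,"wz":0,"grip":0.56},
  {"dx":0,"dy":0,"dz":0.4,"wx":0,"wy":0,"wz":0,"grip":0.56},
  {"dx":0,"dy":0,"dz":0.8,"wx":0,"wy":0,"wz":0,"grip":0.56},
  {"dx":0,"dy":0,"dz":0.8,"wx":0,"wy":0,"wz":0,"grip":0.56},
  {"dx":0,"dy":0,"dz":0.7,"wx":0,"wy":0,"wz":0,"grip":0.56},
  {"dx":0,"dy":0,"dz":0.3,"wx":0,"wy":0,"wz":0,"grip":0.56},
  {"dx":0,"dy":0,"dz":0,"wx":0,"wy":0,"wz":0,"grip":0.56},
  {"dx":0,"dy":0,"dz":0,"wx":0,"wy":0,"wz":0,"grip":0.56},
])

```text
clock: 15.67
tool_pos: [483.3, -5.3, 84.2]
tool_rot: [[0.298, -0.954, -0.001], [-0.954, -0.298, 0.0], [-0.0, 0.001, -1.0]]
ft_force: [0.3, -1.0, 0.1]
grip_width: 40.4
```

Run:
```python
from workcell import bot
from h import *
c=bot.camera("wrist"); cv2.imwrite("pics/w13.png",c["image"][:,:,::-1]);pickle.dump(c,open("w13.pkl","wb"))
s=bot.state();print(s["tool_pos"],s["ft_force"],s["grip_width"],proj(c,[*s["tool_pos"][:2],68]))
```

```text
[483.61438318  -5.28581303  84.56311867] [-1.07179063  0.27511277  0.16625832] 40.46963106208555 [[320.35164264 282.65057437]]
```

View pics/w13.png

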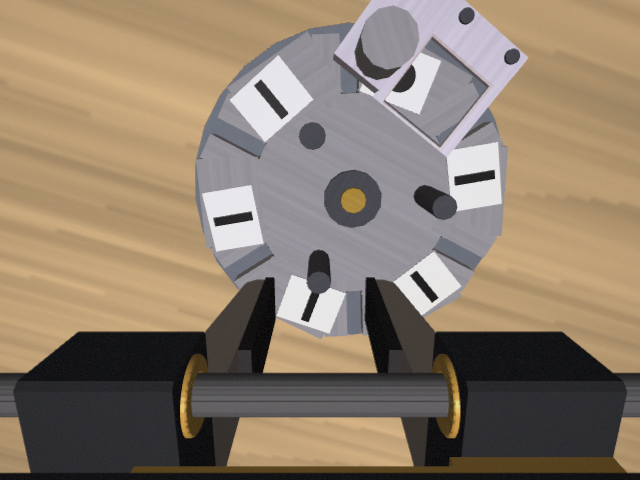

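move_arm([
  {"dx":0,"dy":0,"dz":0.4,"wx":0,"wy":0,"wz":0,"grip":0.56},
  {"dx":0,"dy":0,"dz":0.8,"wx":0,"wy":0,"wz":0,"grip":0.56},
  {"dx":0,"dy":0,"dz":0.9,"wx":0,"wy":0,"wz":0,"grip":0.56},
  {"dx":0,"dy":0,"dz":0.9,"wx":0,"wy":0,"wz":0,"grip":0.56},
  {"dx":0,"dy":0,"dz":0.6,"wx":0,"wy":0,"wz":0,"grip":0.6},
  {"dx":0,"dy":0,"dz":0.1,"wx":0,"wy":0,"wz":0,"grip":0.7},
  {"dx":0,"dy":0,"dz":0,"wx":0,"wy":0,"wz":0,"grip":0.83},
  {"dx":0,"dy":0,"dz":0,"wx":0,"wy":0,"wz":0,"grip":0.83},
])

```text
clock: 16.38
tool_pos: [483.5, -5.3, 47.6]
tool_rot: [[0.298, -0.954, -0.0], [-0.954, -0.298, 0.0], [-0.0, 0.0, -1.0]]
ft_force: [0.2, 0.0, 0.4]
grip_width: 18.6
```

```bash
python3 - <<'E'
from workcell import bot
from h import *
c=bot.camera("wrist"); cv2.imwrite("pics/w14.png",c["image"][:,:,::-1]);pickle.dump(c,open("w14.pkl","wb"))
s=bot.state();print(s["tool_pos"],s["ft_force"],s["grip_width"])
E
python3 arc.py 483.3 -5.2 -200 10
```

```text
[483.73227602  -5.35337505  47.80696895] [-0.56653938 -0.33633915  0.462759  ] 16.063225244834094
a0 -189.27546341836828
-0.05 -0.06
-0.07 -0.04
-0.07 -0.04
-0.06 -0.04
-0.06 -0.04
-0.06 -0.04
-0.06 -0.04
-0.06 -0.04
-0.06 -0.04
-0.06 -0.04
[485.51229517   1.98080573]
```

View pics/w14.png

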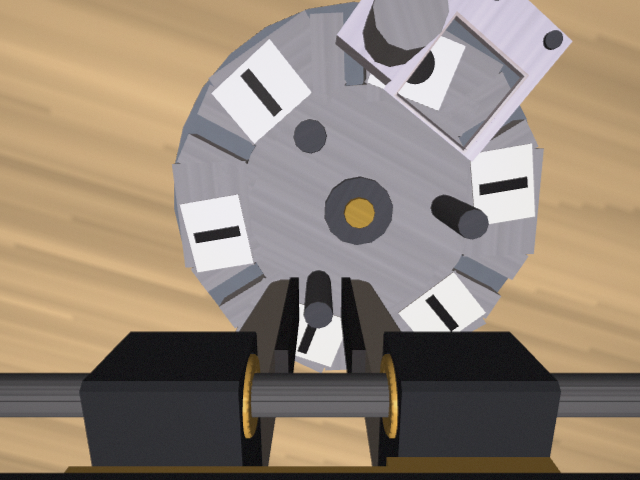

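move_arm([
  {"dx":-0.06,"dy":-0.03,"dz":0,"wx":0,"wy":0,"wz":0,"grip":0.83},
  {"dx":-0.06,"dy":-0.03,"dz":0,"wx":0,"wy":0,"wz":0,"grip":0.83},
  {"dx":-0.06,"dy":-0.04,"dz":0,"wx":0,"wy":0,"wz":0,"grip":0.83},
  {"dx":-0.06,"dy":-0.04,"dz":0,"wx":0,"wy":0,"wz":0,"grip":0.83},
  {"dx":-0.06,"dy":-0.04,"dz":0,"wx":0,"wy":0,"wz":0,"grip":0.83},
  {"dx":-0.05,"dy":-0.03,"dz":0,"wx":0,"wy":0,"wz":0,"grip":0.83},
  {"dx":-0.05,"dy":-0.03,"dz":0,"wx":0,"wy":0,"wz":0,"grip":0.83},
  {"dx":0,"dy":0,"dz":0,"wx":0,"wy":0,"wz":0,"grip":0.83},
])

```text
clock: 17.1
tool_pos: [484.5, -1.6, 47.7]
tool_rot: [[0.298, -0.955, -0.0], [-0.955, -0.298, -0.001], [0.001, 0.001, -1.0]]
ft_force: [-0.7, -3.4, 2.3]
grip_width: 15.7
```

```bash
cat > look.py <<'E'
import sys
from workcell import bot
from h import *
n=sys.argv[1]
c=bot.camera("wrist"); cv2.imwrite(f"pics/w{n}.png",c["image"][:,:,::-1]);pickle.dump(c,open(f"w{n}.pkl","wb"))
s=bot.state();print(s["clock"],s["tool_pos"],s["ft_force"],s["grip_width"])
E
python3 look.py 15
```

```text
17.15 [484.53260517  -1.51506697  47.69493312] [-1.48487215 -3.73476558  1.51756649] 15.717575724722328
```

View pics/w15.png

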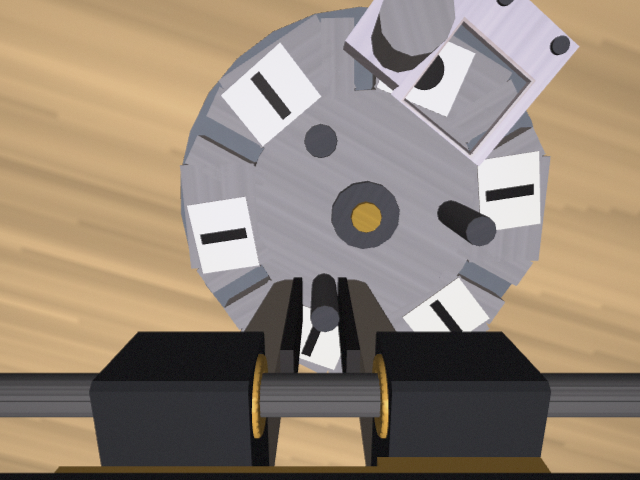

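```bash
cat > ang.py <<'E'
from h import *
import sys
c=pickle.load(open(sys.argv[1],"rb"));v=list(map(float,sys.argv[2:]))
p=[px(c,v[i],v[i+1],68)[:2] for i in(0,2,4)];A=np.mean(p,0)
print(A,[np.degrees(np.arctan2(*(q-A)[::-1]))%120 for q in p])
E
python3 ang.py w14.pkl 318 314 310 136 473 222
python3 ang.py w15.pkl 324.5 318 321 141 481 230
```

```text
[523.17168091 -11.4311486 ] [np.float64(49.771716713090086), np.float64(49.91285798017573), np.float64(50.33013192756896)]
[523.00486877 -11.5381662 ] [np.float64(48.5592312572893), np.float64(48.73773840891095), np.float64(48.98558195940049)]
```

move_arm([
  {"dx":-0.04,"dy":-0.02,"dz":0,"wx":0,"wy":0,"wz":0,"grip":0.83},
  {"dx":-0.04,"dy":-0.02,"dz":0,"wx":0,"wy":0,"wz":0,"grip":0.83},
  {"dx":-0.04,"dy":-0.03,"dz":0,"wx":0,"wy":0,"wz":0,"grip":0.83},
  {"dx":-0.04,"dy":-0.03,"dz":0,"wx":0,"wy":0,"wz":0,"grip":0.83},
  {"dx":-0.04,"dy":-0.03,"dz":0,"wx":0,"wy":0,"wz":0,"grip":0.83},
  {"dx":-0.03,"dy":-0.02,"dz":0,"wx":0,"wy":0,"wz":0,"grip":0.83},
  {"dx":-0.02,"dy":-0.01,"dz":0,"wx":0,"wy":0,"wz":0,"grip":0.83},
  {"dx":0,"dy":0,"dz":0,"wx":0,"wy":0,"wz":0,"grip":0.83},
])

```text
clock: 17.82
tool_pos: [485.3, 2.3, 47.6]
tool_rot: [[0.298, -0.954, -0.0], [-0.954, -0.298, 0.0], [-0.0, 0.0, -1.0]]
ft_force: [-0.1, -2.1, 2.1]
grip_width: 15.6
```

```bash
python3 look.py 16
```

```text
17.8667 [485.27158616   2.25705108  47.57027488] [ 0.27066667 -2.76183177  1.13083649] 15.822437991986773
```

View pics/w16.png

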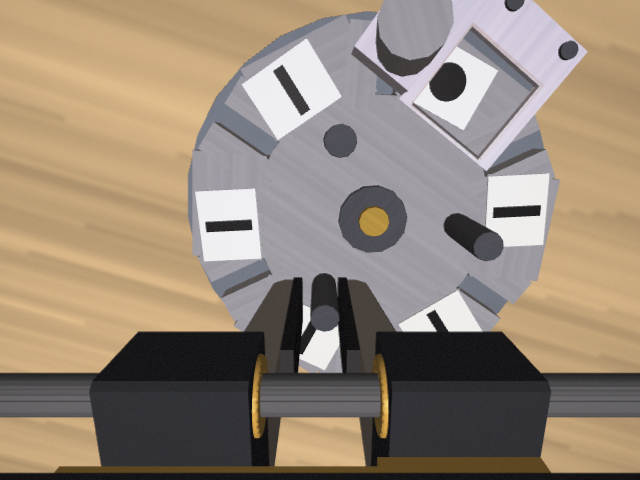

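```bash
python3 ang.py w16.pkl 324.5 317 340.5 141 489 245
python3 - <<'E'
from h import *
c=pickle.load(open("w16.pkl","rb"));A=np.array([523,-11.5])
for n,q in(("dot",px(c,447,82,29)),("notch inner end",px(c,385,90,22))):
    d=q[:2]-A;print(n,q,np.linalg.norm(d),np.degrees(np.arctan2(d[1],d[0])))
E
```

```text
[523.10383438 -11.56421396] [np.float64(42.5938544235558), np.float64(43.15325003218086), np.float64(43.22921318955622)]
dot [589.79760698 -22.96046333  29.        ] 67.77361225725281 -9.735448537780535
notch inner end [579.6348268    0.95215817  22.        ] 57.98758358176578 12.400177488943589
```

move_arm([
  {"dx":-0.01,"dy":-0.01,"dz":0,"wx":0,"wy":0,"wz":0,"grip":0.83},
  {"dx":-0.01,"dy":0,"dz":0,"wx":0,"wy":0,"wz":0,"grip":0.83},
  {"dx":-0.01,"dy":-0.01,"dz":0,"wx":0,"wy":0,"wz":0,"grip":0.83},
  {"dx":-0.01,"dy":0,"dz":0,"wx":0,"wy":0,"wz":0,"grip":0.83},
  {"dx":-0.01,"dy":-0.01,"dz":0,"wx":0,"wy":0,"wz":0,"grip":0.83},
  {"dx":-0.01,"dy":-0.01,"dz":0,"wx":0,"wy":0,"wz":0,"grip":0.83},
  {"dx":0,"dy":0,"dz":0,"wx":0,"wy":0,"wz":0,"grip":0.83},
  {"dx":0,"dy":0,"dz":0,"wx":0,"wy":0,"wz":0,"grip":0.83},
])

```text
clock: 18.53
tool_pos: [485.5, 2.7, 47.6]
tool_rot: [[0.298, -0.955, -0.0], [-0.955, -0.298, -0.0], [-0.0, 0.0, -1.0]]
ft_force: [-0.8, -3.2, 0.1]
grip_width: 15.5
```

```bash
python3 look.py 17
```

```text
18.5833 [485.43422933   2.66564408  47.57426771] [-1.10686904 -3.87073998 -1.02653962] 15.523436506784591
```

View pics/w17.png

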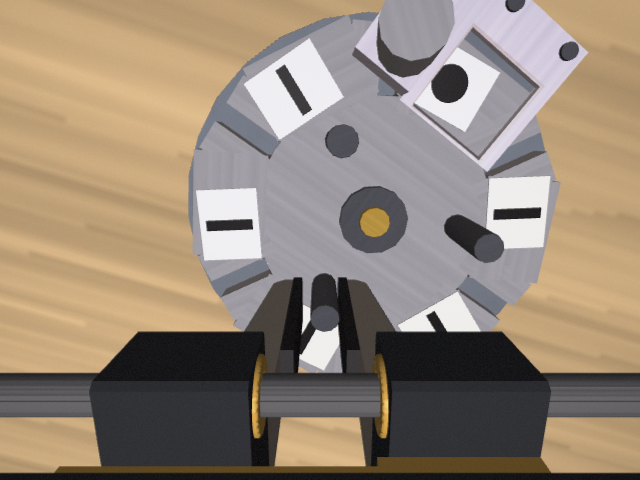

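move_arm([
  {"dx":-0.01,"dy":-0.01,"dz":0,"wx":0,"wy":0,"wz":0,"grip":0.83},
  {"dx":-0.01,"dy":0,"dz":0,"wx":0,"wy":0,"wz":0,"grip":0.83},
  {"dx":-0.01,"dy":-0.01,"dz":0,"wx":0,"wy":0,"wz":0,"grip":0.83},
  {"dx":-0.01,"dy":0,"dz":0,"wx":0,"wy":0,"wz":0,"grip":0.83},
  {"dx":-0.01,"dy":-0.01,"dz":0,"wx":0,"wy":0,"wz":0,"grip":0.83},
  {"dx":-0.01,"dy":-0.01,"dz":0,"wx":0,"wy":0,"wz":0,"grip":0.83},
  {"dx":0,"dy":0,"dz":0,"wx":0,"wy":0,"wz":0,"grip":0.83},
  {"dx":0,"dy":0,"dz":0,"wx":0,"wy":0,"wz":0,"grip":0.83},
])

```text
clock: 19.25
tool_pos: [485.9, 3.6, 47.7]
tool_rot: [[0.298, -0.954, 0.0], [-0.954, -0.298, 0.0], [-0.0, -0.0, -1.0]]
ft_force: [-0.1, -3.4, -1.0]
grip_width: 15.8
```

```bash
python3 look.py 18
python3 - <<'E'
from h import *
a=pickle.load(open("w17.pkl","rb"));b=pickle.load(open("w18.pkl","rb"))
im=np.hstack([a["image"][0:160,340:540],b["image"][0:160,340:540]])[:,:,::-1]
cv2.imwrite("pics/cmp18.png",cv2.resize(im,None,fx=2,fy=2))
E
```

```text
19.3 [485.91643781   3.55132158  47.68230052] [-3.88980687e-01 -2.81864985e+00  7.72934829e-04] 15.770106146792688
```

View pics/cmp18.png

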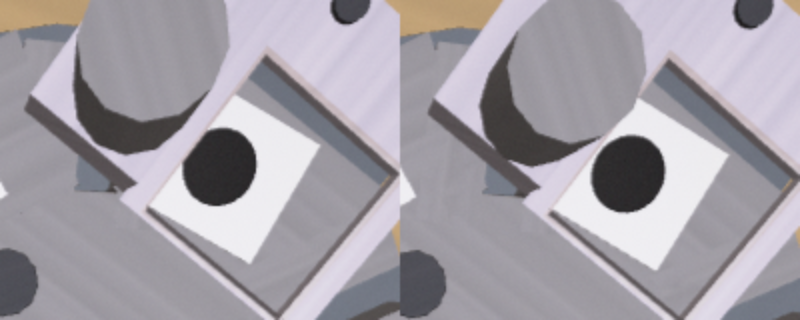

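The knob has sunk between the frames, so I'll check how far with the side camera.

Run:
```python
from workcell import bot
from h import *
c=bot.camera("side"); crop(c,250,190,100,80,8,"pics/s18.png");pickle.dump(c,open("s18.pkl","wb"))
w=bot.camera("wrist")
print(bot.state()["ft_force"],bot.state()["tool_pos"])
o=np.array([592.6,1.3])
for z in(78,82,88): print(z,proj(c,[*o,z]),(proj(c,[*o,z])-[250,190])*8, proj(w,[*o,z]))
cv2.imwrite("pics/w18b.png",w["image"][:,:,::-1])
```

```text
[-1.09145307 -2.68669807 -0.62541268] [485.93478804   3.54970949  47.70445722]
78 [[297.09356411 228.38086289]] [[376.7485129  307.04690315]] [[428.42714474  31.76096674]]
82 [[297.00623017 226.94398358]] [[376.04984133 295.55186861]] [[431.81300523  28.49399288]]
88 [[296.87432289 224.77375269]] [[374.99458316 278.19002149]] [[437.30783752  23.19209886]]
```

View pics/s18.png

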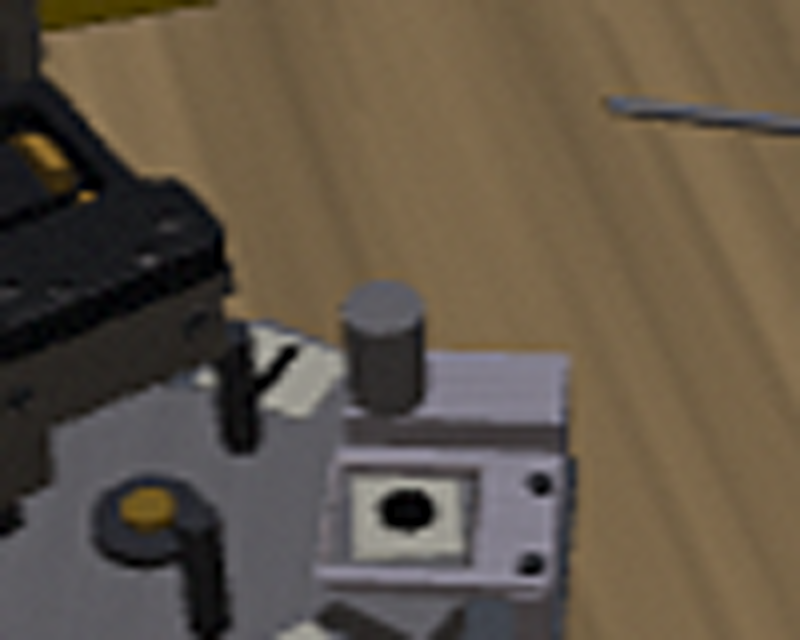

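View pics/w18b.png

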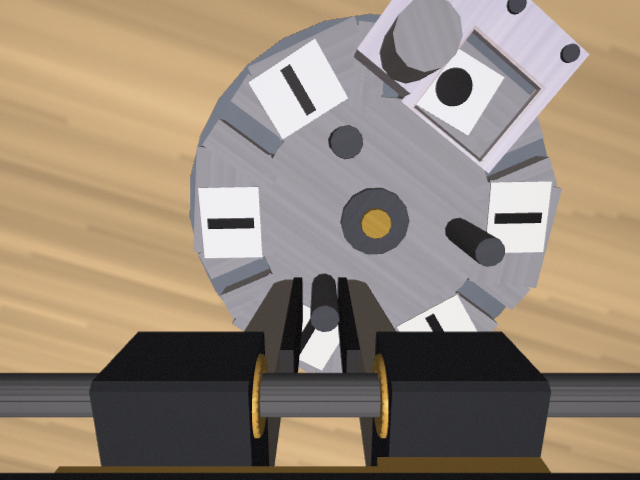

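Fully home: in the side view the knob top is at crop row 307, against 307 predicted for flush, and no shank shows. The push is still only about 3 N. I'll open the fingers and back off.

move_arm([
  {"dx":0,"dy":0,"dz":0,"wx":0,"wy":0,"wz":0,"grip":0.7},
  {"dx":0,"dy":0,"dz":0,"wx":0,"wy":0,"wz":0,"grip":0.56},
  {"dx":0,"dy":0,"dz":0,"wx":0,"wy":0,"wz":0,"grip":0.5},
  {"dx":0,"dy":0,"dz":0,"wx":0,"wy":0,"wz":0,"grip":0.5},
  {"dx":0,"dy":0,"dz":-0.8,"wx":0,"wy":0,"wz":0,"grip":0.5},
  {"dx":0,"dy":0,"dz":-1.5,"wx":0,"wy":0,"wz":0,"grip":0.5},
  {"dx":0,"dy":0,"dz":-1.8,"wx":0,"wy":0,"wz":0,"grip":0.5},
  {"dx":0,"dy":0,"dz":-1.5,"wx":0,"wy":0,"wz":0,"grip":0.5},
])

```text
clock: 20.07
tool_pos: [486.0, 3.7, 105.0]
tool_rot: [[0.298, -0.954, 0.001], [-0.954, -0.298, 0.0], [-0.0, -0.001, -1.0]]
ft_force: [0.0, -1.1, 0.2]
grip_width: 46.0
```

move_arm([
  {"dx":1.0,"dy":0,"dz":-1.0,"wx":0,"wy":0,"wz":0,"grip":0.5},
  {"dx":2.5,"dy":0,"dz":-1.0,"wx":0,"wy":0,"wz":0,"grip":0.5},
  {"dx":3.0,"dy":0,"dz":-1.0,"wx":0,"wy":0,"wz":0,"grip":0.5},
  {"dx":3.0,"dy":0,"dz":0,"wx":0,"wy":0,"wz":0,"grip":0.5},
  {"dx":3.0,"dy":0,"dz":0,"wx":0,"wy":0,"wz":0,"grip":0.5},
  {"dx":2.0,"dy":0,"dz":0,"wx":0,"wy":0,"wz":0,"grip":0.5},
  {"dx":1.0,"dy":0,"dz":0,"wx":0,"wy":0,"wz":0,"grip":0.5},
  {"dx":0,"dy":0,"dz":0,"wx":0,"wy":0,"wz":0,"grip":0.5},
])

```text
clock: 20.73
tool_pos: [532.3, -146.8, 134.0]
tool_rot: [[0.295, -0.956, 0.001], [-0.956, -0.295, -0.001], [0.001, -0.0, -1.0]]
ft_force: [-0.0, -0.1, 0.4]
grip_width: 45.8
```

Run:
```python
from workcell import bot
from h import *
s=bot.camera("side"); crop(s,210,190,130,100,6,"pics/s20.png")
t=bot.camera("top"); crop(t,265,245,120,120,5,"pics/t20.png");pickle.dump(t,open("t20.pkl","wb"))
cv2.imwrite("pics/t20f.png",t["image"][:,:,::-1])
print(bot.state()["clock"],bot.state()["tool_pos"])
```

```text
20.8333 [ 531.72895641 -143.27492618  133.72870076]
```

View pics/s20.png

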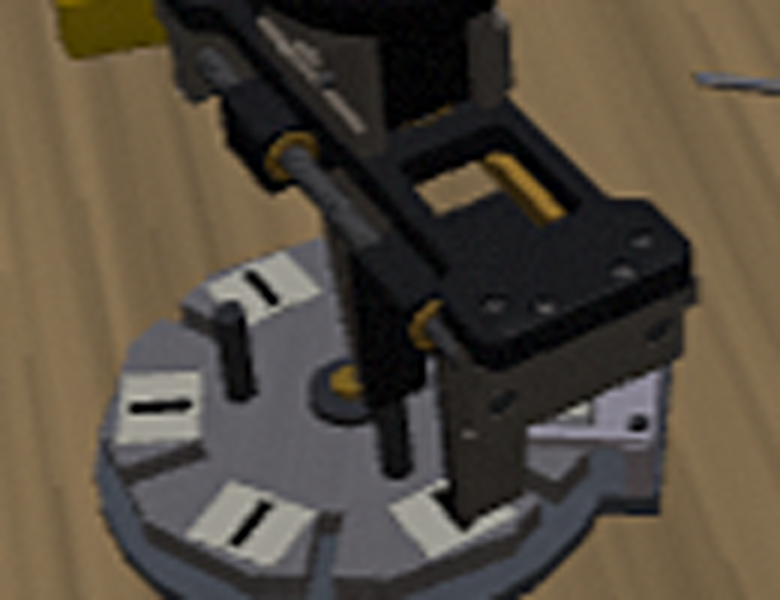

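View pics/t20.png

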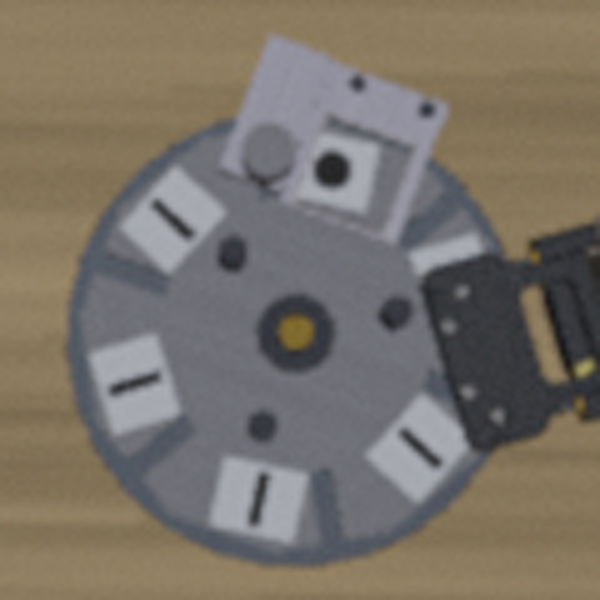

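Run:
```python
from h import *
t=pickle.load(open("t20.pkl","rb"))
T=lambda x,y,z: px(t,265+(x+.5)/5-.5,245+(y+.5)/5-.5,z)[:2]
A=T(296,333,37);d=T(331,169,29)-A;k=T(268,150,78)
b=T(267,156,48)-A;w=np.arctan2(b[1],b[0])-np.pi/6
W=68*np.array([np.cos(w),np.sin(w)])
print(d,W,np.linalg.norm(d-W),"knob top",k,"bush",b+A)
from workcell import bot
print(bot.state()["tool_pos"],bot.state()["ft_force"])
```

```text
[ 67.23515947 -13.26812114] [ 64.15962362 -22.52870828] 9.75794009442476 knob top [592.17360535   0.83531449] bush [593.02048811   0.79295281]
[ 531.72895641 -143.27492618  133.72870076] [-0.23303793  0.65933498 -0.15088618]
```

```bash
python3 -c "
from workcell import bot
print(bot.sign_off())"
```

```text
the job is handed in; nothing more can be done
None
```

The wheel is locked with the round dot in the window and the pin fully home in the bush. The job was handed in at about 21 s of the 64 s allowed; no verdict came back.

- **How it went:** I turned the wheel by caging one post between the fingers, stopping about 10° short. I then moved the pin from the stand into the bush and let go of it with its tip just above the wheel. Easing the wheel on in small steps let the pin drop by itself. The push at the post read about 3–4 N in this last stage and didn't rise sharply, so I stopped there.
- **Pin:** before I released the post, the side view put the knob top where a flush pin should be (about 78 mm high), with no shank showing. After release, the top view put the knob within about 1 mm of the bush axis.
- **Dot:** the top view puts it about 9–10 mm from the window's middle, against the 13 mm limit. That matches the roughly 0.13 rad skew of the label ring seen at the start. It is the tightest margin, and the cameras are only good to about 2 mm.
- **Not confirmed:** the gripper blocked the side view after I backed off, so I didn't see the pin from the side again. I also didn't re-measure the meter, screwdriver and cup at the end, but the arm's path stayed well away from them.

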